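# Pack the clay hats brim to crown and wedge the row

## Task

Finish packing the row of plain grey-brown clay hats on the wooden packing board, brim and crown alternating so they pack tight: the one that is brim up goes in the middle, next to the hat already there, and the one that is brim down goes last, all standing straight and in line. Then push the orange wedge, thin end first, along the stop block into the gap left at the open end of the row, until the row is tight and nothing is loose, and let go. The hats are brittle, so set them down gently, and leave the white glazed hat, the knife and the mould box on the mat where they are.

Things in the scene. Friction and masses are not known exactly. Their poses are not given: they have to be found in the camera images.
- tray: Fixed plywood packing board 86 (x) x 196 (y) mm, floor 8 mm thick. Origin: centre of its underside, on the table. The row runs along y at x = 0. Closed end: strip, inner face at y = +82, 30 high (heights from the table). Side rails 22 high, inner faces at x = +32 (y -52 to +82) and x = -32 (y -10 to +82); cheeks of the same height beside the middle crown narrow this to x = -22 and +22 for y -10 to +22. Tight row: hats' axes at y = +54, +8, -38 mm. All mm.
- place_middle (a point): Point on the board's floor (z 8 mm) under the axis of the middle hat when the row is tight: x 0, y +8 mm in the board's frame. Axes as the board's. A hat may be set down a few mm short of its place, towards the stop block: the wedge will push the row together. A brim-down hat cannot be lowered past the brim of a brim-up neighbour, but a brim-up hat can be lowered between two brim-down ones.
- place_last (a point): Point on the board's floor under the axis of the last hat when the row is tight: x 0, y -38 mm in the board's frame.
- wedge_home (a point): Where wedge's origin comes when the row is tight, axes parallel: on the floor at x 0, y -74.5 mm of the board, in the 17 mm gap (y -66 to -83) between last hat and stop block. The block's inner face is at y = -83, x -25 to +25, 38 mm high. The bay is open at both ends; the wedge enters from the robot's side, moving along the board's +x.
- wedge: Loose orange wedge, 160 mm long, 30 high, about 80 g; x axis points to the thin tip. Taper 115 long: 6 thick at the tip, 25.5 at the handle (last 45 mm, parallel faces). Origin: underside, 65 behind the tip, mid-thickness (17 there). Straight face at y = -8.5 slides on the stop block; sloping face (+y) bears on the hat. Its taper is smooth; a push of 10 to 18 N makes the row tight; it then stays by friction.
- wedge_grip (a point): Centre of the wedge's handle, at x -72.5, y +4.2, z +15 mm in the wedge's frame; axes as the wedge's. Handle 25.5 mm thick along y. Each 1 mm of looseness in the row is 6 mm of wedge travel.
- hat_first: Plain grey-brown fired-clay hat already on the board, brim down, up to 3 mm short of the closed end. All hats are solid, loose, alike: 60 mm tall, about 155 g, round brim 56 across and 12 thick, round crown 36 across and 48 long, dish in the brim only 6 deep. Origin: on its axis at the lower end, z up. Opposite neighbours touch brim to crown with axes 46 mm apart.
- hat_up: Plain grey-brown hat standing brim up, its crown on the blue mat (mat 3 mm thick); for the middle place, to stay brim up. Origin: on its axis at its lower end (the crown's flat end), z up: crown z = 0 to 48 mm, brim z = 48 to 60 mm.
- hat_down: Plain grey-brown hat standing brim down on the blue mat (3 mm thick); for the last place, to stay brim down. Origin: on its axis at its lower end (brim face), z up: brim z = 0 to 12 mm, crown z = 12 to 60 mm.
- hat_white: White glazed hat of the same shape, standing brim up on the blue mat; not part of the job. Origin: centre of its lower end.
- knife: Yellow craft knife, 130 x 18 x 12 mm, on the blue mat; a bystander.
- mould: Open blue plastic mould box, 60 x 50 x 45 mm, on a corner of the blue mat; a bystander.
Mind the look-alikes: they are no part of the job. Leave any green look-alike of the hat_up alone.

How it is judged:
On the way:
1. both hats stand upright in the row, brim-up one in the middle, brim-down one last, each at most 9 mm short of its tight place and within 6 mm of the line (y of hat_up in the frame of tray between -0.001 and 0.012 m and x of hat_up in the frame of tray between -0.006 and 0.006 m and z of hat_up in the frame of tray between 0.005 and 0.012 m and angle between each of hat_up, hat_down's own z axis and vertical below 0.1 rad and y of hat_down in the frame of tray between -0.047 and -0.034 m and x of hat_down in the frame of tray between -0.006 and 0.006 m and z of hat_down in the frame of tray between 0.005 and 0.012 m), for 0.2 s.
At the end, for the whole second after the job is handed in: The three plain hats stand upright on the board, the middle one brim up, each within 2 mm of its tight place along the row and 6 mm of its line; the wedge lies flat and parallel to the stop (0.1 rad) in the gap, at most 6 mm short of its nominal depth; all at rest (y of hat_first in the frame of tray between 0.052 and 0.057 m and x of hat_first in the frame of tray between -0.006 and 0.006 m and z of hat_first in the frame of tray between 0.005 and 0.012 m and angle between each of hat_first, hat_up, hat_down's own z axis and vertical below 0.1 rad and y of hat_up in the frame of tray between 0.006 and 0.011 m and x of hat_up in the frame of tray between -0.006 and 0.006 m and z of hat_up in the frame of tray between 0.005 and 0.012 m and y of hat_down in the frame of tray between -0.04 and -0.034 m and x of hat_down in the frame of tray between -0.006 and 0.006 m and z of hat_down in the frame of tray between 0.005 and 0.012 m and x of wedge in the frame of tray between -0.006 and 0.02 m and y of wedge in the frame of tray between -0.08 and -0.069 m and z of wedge in the frame of tray between 0.005 and 0.013 m and angle between the x axis of wedge and the x axis of tray, either way round below 0.1 rad and linear speed of each of hat_first, hat_up, hat_down, wedge below 0.02 m/s); the robot touches nothing.
It fails at once if the white glazed hat is moved more than 30 mm (distance of hat_white from where it was at the start of the episode above 0.03 m).
It fails at once if the knife or the mould box on the mat is moved more than 30 mm (distance of any of knife, mould from where it was at the start of the episode above 0.03 m).
It fails at once if a hat is banged down or struck hard (over 60 N against the board) (contact force between any of hat_first, hat_up, hat_down and tray above 60 N).
It also fails if it takes over 72 s, if anything falls off the work surface, if the arm or the gripper's body presses on something with over 40 N, if the wrist force passes 120 N, or if a joint passes its speed limit or range.

## Robot

A 7-joint arm with a two-finger parallel gripper is mounted at the origin on the work surface. World frame = base frame: x ahead of the robot, y to its left, z up, the work surface at z = 0. Lengths are in m, angles in rad, forces in N, time in s.
With the tool pointing down it reaches from about 0.4 to 0.85 m from the base axis. Payload 4.5 kg.
Tool frame: the origin (TCP) lies at the centre of the arm's flange, where the gripper is bolted on; the fingertips stand 166 mm ahead of it and the grasp point (between the pads) lies 147 mm ahead of it (r.grip_depth is the distance from the TCP to the grasp point, in m); z points along the fingers, y is the line along which they close (so a half turn about z gives the same grasp; the last joint's range is limited). The gripper opens to 88 mm and grips with 3 to 60 N. Pads are 18 mm wide; open, the fingers measure 123 mm over their backs; the gripper's body (75 mm by 187 mm) begins 45 mm behind the grasp point.
Start: joints at [-1.128, 0.689, -0.195, 1.565, 0.157, 0.902, -0.215], TCP at [0.248, 0.574, 0.405] pointing down, gripper open.
Joint ranges: [-3.01, 3.01], [-0.46, 2.08], [-1.47, 1.51], [0.13, 2.56], [-1, 4.14], [0.04, 2.09], [-2.66, 2.66]. Speed limits (rad/s): [2.57, 2.57, 3.14, 3.14, 3.14, 3.14, 3.14].

## Interface

Orientations are given as a unit quaternion [x, y, z, w].
In Python, from plant import status, cams, r, finder gives the robot as it stands.
- The arm moves only by the tool play_rows, never from a script. Its argument "rows" is a list of rows, each a list of 7 numbers: the opening in per cent of the stroke, from 0 (shut) to 100 (fully open), then the shift along the tool's x, y, z in m, then the turn, a rotation vector about the tool's x, y, z in degrees. A call has 1 to 8 rows; each row shifts and turns the commanded pose from where the row before left it, along the tool's axes as they then stand; what a row does not reach is not made up. A row lasts 1/8 s, in which the tool goes at most 62.5 mm and 10.7 degrees, less where a joint would pass 70% of its speed; a pose out of reach is approached as far as the arm can. A call with a gripper value outside its range is refused whole. The fingers move at their own pace and stop on an object; "grip_force" is the grip in N (left out, the last holds). Time passes only in rows, so rows that do not move let the fingers close. It gives the time, the measured TCP pose, the force, the opening and the grip force at its end, in the units of the state.
- status.get_state(): the state, without advancing time (a new reading comes with each control period).
- cams.snapshot(name): name is "scene" or "side" or "wrist"; returns the picture (384x512x3 uint8, red, green, blue); there is no depth.
- cams.camera_params(name): a dict with "vfov" (degrees; the focal length in pixels is half the picture's height over the tangent of half this angle, whatever the lens; pixels are square), "cx", "cy" (the principal point, pixels), "R" (3x3) and "t" (3): a world point X has camera coordinates R X + t; the wrist camera has in their place "tool_from_camera" (4x4, takes a point from camera to tool coordinates, whose origin is the TCP and whose axes are the flange's). Camera axes: x right, y down, z forward; pixel columns grow to the right and rows downward; lengths in m; the calibration is good to about 2 mm. A picture is of the moment at which its call begins: read the wrist's pose just before it. camera_params takes no time and is no camera call.
- r.finish_job(): hands the job in; it is judged then, once.
Trained networks look in the newest picture that a camera, given by its name, has taken for a name from the list of things; names that differ only in an ending like _2 or _b are one class to them, and where a whole thing is asked for, a point or a joint stands for the part that bears it (a point fixed in the world has none). Each returns a list of dicts, best first, with "score" (0 to 1); they miss things now and then, are a little off and sometimes report something else, mostly with a low value. They report only what shows in the picture. A call takes as long as a camera call. They do not tell look-alikes from the thing itself.
- finder.spot_in(camera, label): "at" ([x, y, z] in m, in the coordinates of the camera as it stood for that picture, good to about 4 mm: the middle of the surface that is visible of it).
- finder.regions_of(camera, label): "mask" (384x512 bool, what is visible of it).
The state is a dict: "clock": time; "q": joint angles; "qd": joint speeds; "joint_torque": joint torques, N m; "tool_pos": TCP position; "eef_rot": TCP orientation; "contact_force": force on the tool from outside, world axes, zero at the start; "moment": the same for the moment, N m; "opening": opening from 0.0 (shut) to 1.0 (fully open); "finger_force": force on a finger pad.
Only numpy, scipy, OpenCV 4.12 (cv2) and the standard library are available. Lean on these libraries where they do the work, as an engineer would, in place of code of your own. Each camera call takes 0.05 s, during which the arm holds its last target. There are 200 camera calls.

## Working session

There is one attempt and no reset: what is moved stays moved. The work goes in short steps, Python scripts to look and compute and a tool call to move; the robot and the scene stay as the last step left them, time stands still between calls to the robot, and variables do not carry over. Pictures are saved under pics/ and viewed, at most 10 in all, crops included, and the job is handed in when it is done.

Besides the shell and the picture viewer there is one more tool, called after "Request:" by a JSON object that holds its "name" and its "arguments", one argument or row to a line. play_rows: Moves the arm, as the interface text tells. Its arguments: {"type":"object","properties":{"rows":{"type":"array","items":{"type":"array","items":{"type":"number"}}},"grip_force":{"type":"number"}},"required":["rows"]}

```bash
mkdir -p pics; ls
cat > h.py <<'E'
import numpy as np, cv2
from scipy.spatial.transform import Rotation as Ro
from plant import status, cams, r, finder
def st(): return status.get_state()
def tw(s=None):
    s=s or st(); T=np.eye(4); T[:3,:3]=Ro.from_quat(s["eef_rot"]).as_matrix(); T[:3,3]=s["tool_pos"]; return T
def wfc(name,s=None):
    p=cams.camera_params(name)
    if name=="wrist": return tw(s)@np.array(p["tool_from_camera"])
    T=np.eye(4); T[:3,:3]=p["R"]; T[:3,3]=p["t"]; return np.linalg.inv(T)
def K(name):
    p=cams.camera_params(name); return 192/np.tan(np.radians(p["vfov"])/2),p["cx"],p["cy"]
def proj(name,X,s=None):
    f,cx,cy=K(name); T=np.linalg.inv(wfc(name,s)); c=T[:3,:3]@np.array(X)+T[:3,3]; return np.array([cx+f*c[0]/c[2],cy+f*c[1]/c[2]])
def ray(name,uv,z,s=None):
    f,cx,cy=K(name); T=wfc(name,s); d=T[:3,:3]@np.array([(uv[0]-cx)/f,(uv[1]-cy)/f,1]); o=T[:3,3]; return o+d*(z-o[2])/d[2]
def save(n,im): cv2.imwrite(n,cv2.cvtColor(im,cv2.COLOR_RGB2BGR))
E
python3 - <<'E'
from h import *
s=st(); print(s["clock"],s["tool_pos"],Ro.from_quat(s["eef_rot"]).as_matrix().round(3).tolist(),s["opening"])
ims=[]
for c in ["scene","side"]:
    im=cams.snapshot(c); ims.append(im); T=wfc(c); print(c,T[:3,3],K(c))
    for l in ["tray","hat_first","hat_up","hat_down","hat_white","wedge","knife","mould"]:
        for d in finder.spot_in(c,l)[:4]:
            p=(T@np.r_[d["at"],1])[:3]; print(l,round(d["score"],2),p.round(4),proj(c,p).round())
    save(f"pics/{c}0.png",im)
E
```

```text
pics
0.0 [0.24834383 0.57320032 0.40392075] [[-0.918, 0.397, -0.001], [0.397, 0.918, -0.002], [-0.0, -0.002, -1.0]] 0.995197260549303
scene [ 1.08391709 -0.74248559  0.67843005] (np.float64(420.7811162397451), 258.48950797623485, 187.16121520993215)
tray 0.94 [0.5846 0.2518 0.0108] [319. 153.]
tray 0.51 [ 0.5455 -0.4172  0.0273] [142. 284.]
hat_first 0.65 [0.5995 0.3125 0.0349] [333. 139.]
hat_up 0.88 [0.488  0.0814 0.0548] [261. 156.]
hat_up 0.82 [ 0.4989 -0.0645  0.0611] [231. 180.]
hat_down 0.75 [ 0.6426 -0.0529  0.0327] [280. 205.]
hat_down 0.44 [ 0.6049 -0.1642  0.0567] [241. 216.]
hat_white 0.6 [ 0.6058 -0.1627  0.0589] [241. 216.]
wedge 0.65 [ 0.5413 -0.4141  0.0275] [142. 282.]
knife 0.91 [ 0.698  -0.1579  0.0129] [276. 245.]
knife 0.2 [0.5802 0.2536 0.0124] [318. 152.]
knife 0.19 [0.5994 0.3139 0.0351] [334. 139.]
mould 0.58 [ 0.4845 -0.2123  0.0319] [189. 217.]
side [ 0.42831731 -0.88637362  0.73323969] (np.float64(372.24240220966567), 255.33394409098062, 187.21172457113676)
hat_first 0.74 [0.5916 0.3079 0.0318] [246. 131.]
hat_up 0.73 [0.477  0.0784 0.0519] [221. 165.]
hat_up 0.64 [ 0.4873 -0.0683  0.0576] [230. 192.]
hat_down 0.9 [ 0.6317 -0.0556  0.0316] [278. 191.]
hat_down 0.55 [0.5695 0.2499 0.0078] [243. 145.]
hat_down 0.21 [ 0.4897 -0.069   0.0542] [231. 193.]
hat_white 0.87 [ 0.5925 -0.1629  0.0536] [273. 211.]
hat_white 0.61 [ 0.5336 -0.4155  0.0269] [269. 300.]
wedge 0.95 [ 0.5333 -0.4162  0.0261] [269. 301.]
wedge 0.64 [ 0.4907 -0.0661  0.056 ] [231. 192.]
knife 0.65 [ 0.6922 -0.1575  0.0137] [307. 216.]
mould 0.97 [ 0.4777 -0.2128  0.0287] [233. 236.]
mould 0.47 [0.5759 0.249  0.006 ] [245. 146.]
```

View pics/scene0.png

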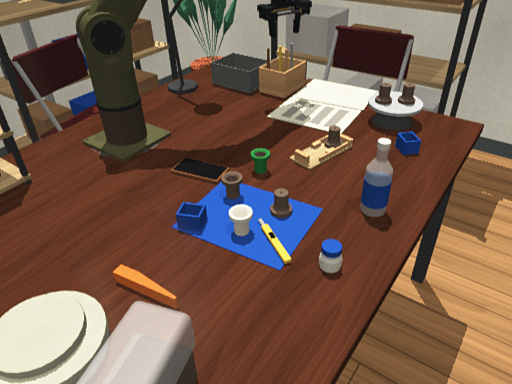

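View pics/side0.png

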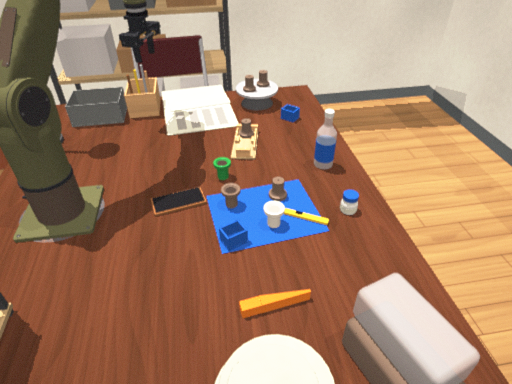

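Candidates for hat_up in the scene view: brown brim-up hat on the mat (231,185), which I choose. The others are the green look-alike (261,158), the white hat (240,218) and the two brown hats on the cake stand (385,92 and 408,93). For hat_down it is the brown brim-down hat on the mat (281,200). hat_first is on the board at (333,137), and the wedge is at (145,285). Next I look from close by.

```bash
cat >> h.py <<'E'
def plan(P,yaw=None,s=None,step=0.06):
    """rows' total: shift in the present tool axes and turn about tool z; yaw = world angle of tool y axis (mod pi)"""
    s=s or st(); T=tw(s); d=T[:3,:3].T@(np.array(P)-T[:3,3]); a=0
    if yaw is not None:
        y=T[:3,1]; c=np.arctan2(y[1],y[0]); a=-(((np.degrees(yaw-c))+90)%180-90)
    print("shift",d.round(4),"norm",np.linalg.norm(d).round(3),"turn z deg",round(a,1),"tilt",T[:3,2].round(4))
    return d,a
E
python3 - <<'E'
from h import *
print(np.array(cams.camera_params("wrist")["tool_from_camera"]).round(4),K("wrist"))
plan([0.54,0.22,0.36]); print(st()["clock"])
E
```

```text
[[-2.000e-04 -9.512e-01 -3.085e-01  7.980e-02]
 [ 1.000e+00 -2.000e-04 -1.000e-04  2.000e-04]
 [ 1.000e-04 -3.085e-01  9.512e-01  2.090e-02]
 [ 0.000e+00  0.000e+00  0.000e+00  1.000e+00]] (np.float64(287.3807952503526), 259.16511933774694, 195.77927244865293)
shift [-0.4081 -0.2085  0.0447] norm 0.46 turn z deg 0 tilt [ 0.e+00  1.e-04 -1.e+00]
0.9
```

Request:
{"name": "play_rows", "arguments": {
  "rows": [
    [100,-0.051,-0.021,0.0055,0,0,0],
    [100,-0.051,-0.021,0.0055,0,0,0],
    [100,-0.051,-0.021,0.0055,0,0,0],
    [100,-0.051,-0.021,0.0055,0,0,0],
    [100,-0.051,-0.021,0.0055,0,0,0],
    [100,-0.051,-0.021,0.0055,0,0,0],
    [100,-0.051,-0.021,0.0055,0,0,0],
    [100,-0.051,-0.021,0.0055,0,0,0]
  ]
}}

```text
clock: 1.9
tool_pos: [0.5572, 0.2559, 0.3607]
eef_rot: [0.203, 0.979, 0.0, 0.0]
contact_force: [0.9, 0.4, -0.2]
opening: 1.0
finger_force: 0.0
```

Request:
{"name": "play_rows", "arguments": {
  "rows": [
    [100,0,0,0,0,0,0],
    [100,0,0,0,0,0,0]
  ]
}}

```text
clock: 2.15
tool_pos: [0.5557, 0.2576, 0.3607]
eef_rot: [0.203, 0.979, 0.0, -0.0]
contact_force: [-0.3, 0.7, -0.8]
opening: 0.997
finger_force: 0.0
```

Run:
```python
from h import *
s=st(); print(s["clock"],s["tool_pos"],s["contact_force"])
im=cams.snapshot("wrist"); np.savez("w1.npz",im=im,T=wfc("wrist",s)); save("pics/w1.png",cv2.resize(im,(768,576)))
T=wfc("wrist",s)
for l in ["tray","hat_first","place_middle"]:
    for d in finder.spot_in("wrist",l)[:3]:
        p=(T@np.r_[d["at"],1])[:3]; print(l,round(d["score"],2),p.round(4),proj("wrist",p,s).round())
```

```text
2.15 [0.55571115 0.25763783 0.36068453] [-0.29896568  0.68048758 -0.77633843]
tray 0.91 [0.5669 0.2592 0.0105] [264. 182.]
hat_first 0.55 [0.5829 0.3245 0.0532] [329. 182.]
place_middle 0.71 [0.5689 0.2586 0.0087] [264. 183.]
```

View pics/w1.png

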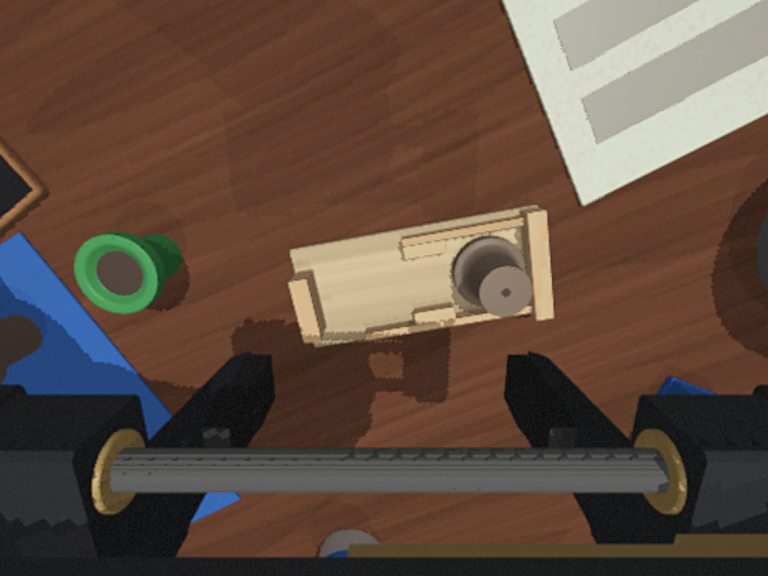

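The wrist view shows the board with hat_first at its right, closed end (768-scale 500,280). The stop block is at left (308,308), the short rail (-x) is up toward the robot, and the green decoy sits at (120,270) off the mat. I fit silhouettes to get poses.

```bash
cat >> h.py <<'E'
from scipy.optimize import minimize
def box(x0,x1,y0,y1,z0,z1): return np.array([[x,y,z] for x in(x0,x1) for y in(y0,y1) for z in(z0,z1)])/1000
def cyl(rad,z0,z1):
    a=np.linspace(0,2*np.pi,40); return np.vstack([np.c_[rad*np.cos(a),rad*np.sin(a),0*a+z] for z in(z0,z1)])/1000
TRAY=[box(-43,43,-98,98,0,8),box(-43,43,82,98,0,30),box(-25,25,-98,-83,0,38),box(32,42,-52,82,0,22),box(-42,-32,-10,82,0,22)]
UP=[cyl(18,0,48),cyl(28,48,60)]; DOWN=[cyl(28,0,12),cyl(18,12,60)]
w0=np.array([[-95,-8.5],[65,-8.5],[65,-2.5],[-50,17],[-95,17]])
WEDGE=[np.vstack([np.c_[w0,0*w0[:,:1]],np.c_[w0,0*w0[:,:1]+30]])/1000]
def render(parts,p,z,T,k):
    f,cx,cy=k; W=np.linalg.inv(T); S=3; m=np.zeros((384*S,512*S),np.uint8); c,s=np.cos(p[2]),np.sin(p[2])
    for q in parts:
        X=np.c_[c*q[:,0]-s*q[:,1]+p[0],s*q[:,0]+c*q[:,1]+p[1],q[:,2]+z]@W[:3,:3].T+W[:3,3]
        uv=np.c_[cx+f*X[:,0]/X[:,2]+.5,cy+f*X[:,1]/X[:,2]+.5]*S*16
        cv2.fillConvexPoly(m,cv2.convexHull(np.round(uv).astype(np.int32)),255,shift=4)
    return cv2.resize(m,(512,384),interpolation=cv2.INTER_AREA)/255.
def fit(mask,parts,p0,z,T,k,ignore=None,turn=True):
    w=np.ones(mask.shape) if ignore is None else 1-ignore.astype(float); m=mask.astype(float)
    def cost(v):
        p=[v[0]/1000,v[1]/1000,v[2]/100 if turn else 0]; R=render(parts,p,z,T,k)
        return (np.abs(R-m)*w).sum()/(m*w).sum()
    v=[p0[0]*1000,p0[1]*1000]+([p0[2]*100] if turn else [])
    for d in (12,3): # simplex restarts
        sim=np.vstack([v]+[np.array(v)+d*e for e in np.eye(len(v))]); o=minimize(cost,v,method="Nelder-Mead",options=dict(initial_simplex=sim,xatol=.02,fatol=1e-5)); v=o.x
    return np.array([v[0]/1000,v[1]/1000,v[2]/100 if turn else 0]),o.fun
E
python3 - <<'E'
from h import *
d=np.load("w1.npz"); T=d["T"]; k=K("wrist")
mk=finder.regions_of("wrist","tray")[0]["mask"]; mf=[q for q in finder.regions_of("wrist","hat_first") if q["score"]>.3]
for q in mf: print(q["score"],q["mask"].sum(),np.argwhere(q["mask"]).mean(0))
mf=mf[0]["mask"]; print(mk.sum())
ign=cv2.dilate(mf.astype(np.uint8),np.ones((3,3)))>0
yaw=np.arctan2(.918,.397)+.13
p,c=fit(mk,TRAY,[.567,.259,yaw],0,T,k,ign); print(p,c); np.save("tray.npy",p)
h,c2=fit(mf,DOWN,[.583,.32],.008,T,k,turn=False); print(h,c2)
def intray(q): a=p[2]; R=np.array([[np.cos(a),-np.sin(a)],[np.sin(a),np.cos(a)]]); return R.T@(np.array(q[:2])-p[:2])
print(intray(h)*1000)
o=d["im"].copy(); R=render(TRAY,p,0,T,k)>.5
for m,col in((R,(255,0,0)),(mk,(0,255,0)),(render(DOWN,h,.008,T,k)>.5,(255,0,255))):
    cs,_=cv2.findContours(m.astype(np.uint8),cv2.RETR_EXTERNAL,cv2.CHAIN_APPROX_NONE); cv2.drawContours(o,cs,-1,col,1)
save("pics/w1f.png",cv2.resize(o[120:250,170:400],None,fx=3.4,fy=3.4,interpolation=cv2.INTER_NEAREST))
E
```

```text
Traceback (most recent call last):
IndexError: list index out of range
```

```bash
cat > t.py <<'E'
from h import *
d=np.load("w1.npz"); T=d["T"]; k=K("wrist")
mk=finder.regions_of("wrist","tray")[0]["mask"]; mf=None
for l in("hat_first","hat_down","hat_up","hat_white"):
    for q in finder.regions_of("wrist",l):
        c=np.argwhere(q["mask"]).mean(0); print(l,q["score"],q["mask"].sum(),c)
        if mf is None and abs(c-[184,328]).max()<15: mf=q["mask"]
print(mk.sum(),mf is None)
ign=cv2.dilate((render(DOWN,[.583,.32,0],.008,T,k)>0).astype(np.uint8),np.ones((9,9)))>0
yaw=np.arctan2(.918,.397)+.13
p,c=fit(mk,TRAY,[.567,.259,yaw],0,T,k,ign); print(p,c); np.save("tray.npy",p)
o=d["im"].copy(); L=[(render(TRAY,p,0,T,k)>.5,(255,0,0)),(mk,(0,255,0))]
if mf is not None:
    h,c2=fit(mf,DOWN,[.583,.32],.008,T,k,turn=False); print(h,c2)
    a=p[2]; R=np.array([[np.cos(a),-np.sin(a)],[np.sin(a),np.cos(a)]]); print(R.T@(h[:2]-p[:2])*1000)
    L.append((render(DOWN,h,.008,T,k)>.5,(255,0,255)))
for m,col in L:
    cs,_=cv2.findContours(m.astype(np.uint8),cv2.RETR_EXTERNAL,cv2.CHAIN_APPROX_NONE); cv2.drawContours(o,cs,-1,col,1)
save("pics/w1f.png",cv2.resize(o[120:250,170:400],None,fx=3.4,fy=3.4,interpolation=cv2.INTER_NEAREST))
E
python3 t.py
```

```text
hat_down 0.5 9709 [184.43887115 272.16252961]
hat_up 0.86 2960 [179.07094595  84.06182432]
hat_up 0.6 777 [226.51222651  11.03088803]
9806 True
[0.62607784 0.22901824 1.34985646] 1.057409238205086
```

View pics/w1f.png

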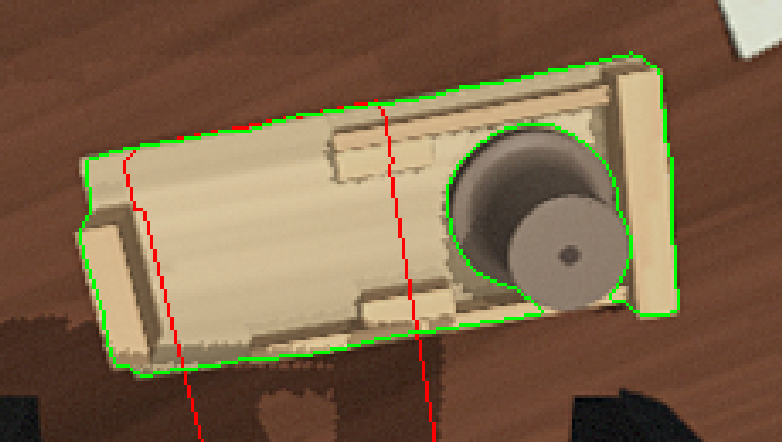

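The green mask follows the board exactly; my fit started from the wrong yaw (about -0.28 is right). I refit and take hat_first as the hole in the mask.

```bash
cat > t2.py <<'E'
from h import *
d=np.load("w1.npz"); T=d["T"]; k=K("wrist"); im=d["im"]
mk=finder.regions_of("wrist","tray")[0]["mask"]
ign=cv2.dilate((render(DOWN,[.583,.32,0],.008,T,k)>0).astype(np.uint8),np.ones((9,9)))>0
p,c=fit(mk,TRAY,[.567,.259,-.28],0,T,k,ign); print(p,c); np.save("tray.npy",p)
hole=np.zeros((384,512),bool); yy,xx=np.mgrid[:384,:512]
hole=(~mk)&(render(TRAY,p,0,T,k)>.5)&(xx>295)
n,lab,stt,_=cv2.connectedComponentsWithStats(hole.astype(np.uint8)); hole=lab==1+np.argmax(stt[1:,4])
h,c2=fit(hole,DOWN,[.583,.32],.008,T,k,turn=False); print(h,c2)
a=p[2]; R=np.array([[np.cos(a),-np.sin(a)],[np.sin(a),np.cos(a)]]); print(R.T@(h[:2]-p[:2])*1000)
E
python3 t2.py
python3 - <<'E'
from h import *
plan([.55,0.0,.36]); print(st()["clock"])
E
```

```text
[ 0.57945073  0.27398661 -0.22136505] 0.12034153530693323
[0.59356817 0.32636702 0.        ] 0.12227998943685219
[ 2.27222849 54.20190537]
shift [-0.0967 -0.2385  0.0007] norm 0.257 turn z deg 0 tilt [ 1.e-04  1.e-04 -1.e+00]
2.75
```

```bash
cat >> t2.py <<'E'
for p0 in ([.565,.26,-.3],[.57,.265,-.35],[.56,.255,-.22]):
    print(fit(mk,TRAY,p0,0,T,k,ign))
o=im.copy()
for m,col in((render(TRAY,p,0,T,k)>.5,(255,0,0)),(render(DOWN,h,.008,T,k)>.5,(255,0,255))):
    cs,_=cv2.findContours(m.astype(np.uint8),cv2.RETR_EXTERNAL,cv2.CHAIN_APPROX_NONE); cv2.drawContours(o,cs,-1,col,1)
save("pics/w1g.png",cv2.resize(o[120:250,170:400],None,fx=3.4,fy=3.4,interpolation=cv2.INTER_NEAREST))
E
python3 t2.py
```

```text
[ 0.57945073  0.27398661 -0.22136505] 0.12034153530693323
[0.59356817 0.32636702 0.        ] 0.12227998943685219
[ 2.27222849 54.20190537]
(array([ 0.5799433 ,  0.27411714, -0.22422354]), np.float64(0.12034473920287068))
(array([ 0.5797974 ,  0.27419549, -0.22338431]), np.float64(0.12026693030153238))
(array([ 0.57965893,  0.27376658, -0.2270065 ]), np.float64(0.11995477929733987))
```

View pics/w1g.png

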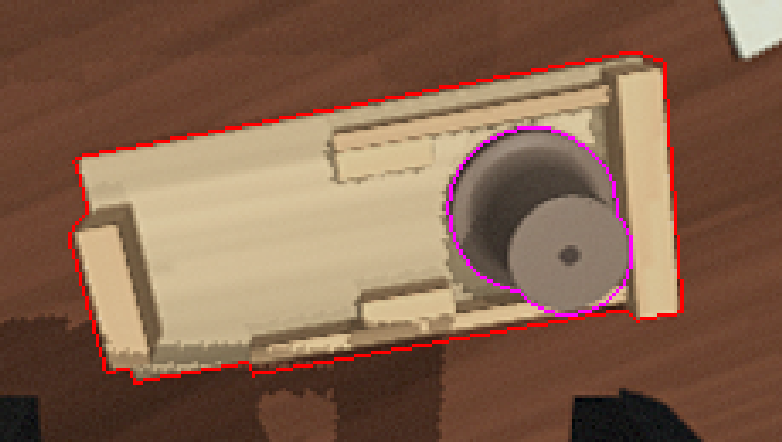

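The fit matches within about 1–2 mm, so I move over the mat to view the hats from close by.

Request:
{"name": "play_rows", "arguments": {
  "rows": [
    [100,-0.018,-0.048,0,0,0,0],
    [100,-0.018,-0.048,0,0,0,0],
    [100,-0.018,-0.048,0,0,0,0],
    [100,-0.018,-0.048,0,0,0,0],
    [100,-0.018,-0.048,0,0,0,0],
    [100,-0.018,-0.048,0,0,0,0],
    [100,0,0,0,0,0,0],
    [100,0,0,0,0,0,0]
  ]
}}

```text
clock: 3.8
tool_pos: [0.5408, -0.0494, 0.3608]
eef_rot: [0.203, 0.979, 0.001, 0.0]
contact_force: [-0.1, 0.2, -0.1]
opening: 1.001
finger_force: 0.0
```

```bash
cat > t3.py <<'E'
from h import *
s=st(); print(s["clock"],s["tool_pos"])
im=cams.snapshot("wrist"); T=wfc("wrist",s); np.savez("w2.npz",im=im,T=T); k=K("wrist"); o=im.copy(); out={}
for l,parts,z,g in(("hat_up",UP,.003,[.492,-.066]),("hat_down",DOWN,.003,[.637,-.054]),("hat_white",UP,.003,[.598,-.163])):
    for q in finder.regions_of("wrist",l)[:3]:
        m=q["mask"]; c=np.argwhere(m).mean(0)[::-1]; G=render(parts,[*g,0],z,T,k)>.5; ov=(G&m).sum()/(G|m).sum()
        print(l,round(q["score"],2),m.sum(),c.round(),round(ov,2))
        if ov>.35:
            p,f=fit(m,parts,g,z,T,k,turn=False); print("  fit",p[:2].round(4),round(f,3)); out[l]=p[:2]
            for mm,col in((render(parts,p,z,T,k)>.5,(255,0,0)),):
                cs,_=cv2.findContours(mm.astype(np.uint8),cv2.RETR_EXTERNAL,cv2.CHAIN_APPROX_NONE); cv2.drawContours(o,cs,-1,col,1)
np.savez("hats.npz",**out)
save("pics/w2.png",cv2.resize(o,(768,576)))
E
python3 t3.py
```

```text
3.8 [ 0.5407861  -0.04944446  0.36081578]
hat_up 0.78 2628 [234. 141.] 0.57
  fit [ 0.491  -0.0535] 0.053
hat_up 0.62 3432 [372.  65.] 0.0
hat_down 0.78 2048 [298. 242.] 0.47
  fit [ 0.6339 -0.0386] 0.034
hat_white 0.76 1842 [198. 261.] 0.56
  fit [ 0.5973 -0.1541] 0.27
hat_white 0.26 2008 [298. 241.] 0.0
```

View pics/w2.png

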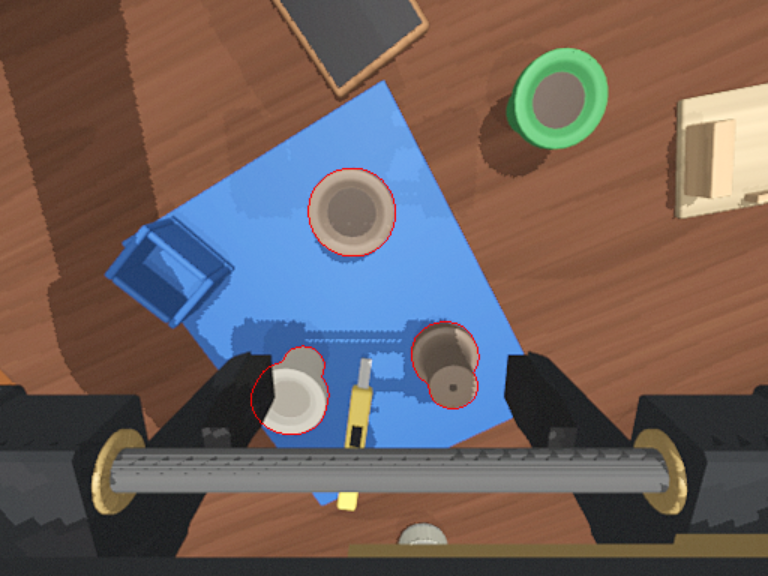

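Fits match the picture: hat_up is at (352,212) in 768-scale and brim-up brown. hat_down is at (450,365), the white hat at (290,395) and the green decoy at (557,98), off the mat. I turn so the fingers close along the board's x, then go to hat_up.

Request:
{"name": "play_rows", "arguments": {
  "rows": [
    [100,0,0,0.008,0,0,10],
    [100,0,0,0.008,0,0,10],
    [100,0,0,0.008,0,0,10],
    [100,0,0,0.008,0,0,10],
    [100,0,0,0.008,0,0,10],
    [100,0,0,0.008,0,0,10],
    [100,0,0,0.008,0,0,10],
    [100,0,0,0.008,0,0,9.4]
  ]
}}

```text
clock: 5.0
tool_pos: [0.5409, -0.0486, 0.2965]
eef_rot: [0.783, 0.623, 0.0, -0.0]
contact_force: [0.1, -0.3, 1.2]
opening: 1.004
finger_force: 0.0
```

Run:
```python
from h import *
h=np.load("hats.npz")["hat_up"]; print(st()["tool_pos"],st()["q"][6]); plan([*h,.203],np.load("tray.npy")[2])
```

```text
[ 0.54088841 -0.04861629  0.29645519] -0.07075123732739215
shift [-0.016  -0.0475  0.0934] norm 0.106 turn z deg -0.3 tilt [ 3.e-04  6.e-04 -1.e+00]
```

Request:
{"name": "play_rows", "arguments": {
  "rows": [
    [100,-0.016,-0.0475,0,0,0,-0.3],
    [100,0,0,0,0,0,0],
    [100,0,0,0.04,0,0,0],
    [100,0,0,0.04,0,0,0],
    [100,0,0,0.0135,0,0,0],
    [100,0,0,0,0,0,0]
  ]
}}

```text
clock: 5.75
tool_pos: [0.4911, -0.0546, 0.2029]
eef_rot: [0.78, 0.626, -0.0, -0.0]
contact_force: [-0.2, 0.3, 0.0]
opening: 0.999
finger_force: 0.0
```

Request:
{"name": "play_rows", "arguments": {
  "rows": [
    [55,0,0,0,0,0,0],
    [55,0,0,0,0,0,0],
    [55,0,0,0,0,0,0],
    [55,0,0,0,0,0,0]
  ],
  "grip_force": 25
}}

```text
clock: 6.25
tool_pos: [0.4909, -0.0551, 0.2037]
eef_rot: [0.78, 0.626, 0.0, 0.0]
contact_force: [-1.0, 0.6, 3.7]
opening: 0.623
finger_force: 25.0
```

Request:
{"name": "play_rows", "arguments": {
  "rows": [
    [50,0,0,-0.01,0,0,0],
    [50,0,0,-0.03,0,0,0],
    [50,0,0,-0.04,0,0,0],
    [50,0,0,-0.04,0,0,0],
    [50,0,0,0,0,0,0]
  ]
}}

```text
clock: 6.88
tool_pos: [0.4914, -0.0552, 0.3259]
eef_rot: [0.78, 0.626, 0.002, 0.002]
contact_force: [0.2, -1.0, -1.3]
opening: 0.622
finger_force: 25.0
```

```bash
cat > t4.py <<'E'
import sys
from h import *
s=st(); print(s["clock"],s["tool_pos"],s["contact_force"])
im=cams.snapshot("wrist"); T=wfc("wrist",s); np.savez("w3.npz",im=im,T=T); k=K("wrist")
z=s["tool_pos"][2]-float(sys.argv[1]); parts=UP if sys.argv[2]=="hat_up" else DOWN; g=np.array(s["tool_pos"][:2])
for l in ("hat_up","hat_down","hat_white"):
  for q in finder.regions_of("wrist",l)[:3]:
    m=q["mask"]; G=render(parts,[*g,0],z,T,k)>.5; ov=(G&m).sum()/(G|m).sum()
    print(l,round(q["score"],2),round(ov,2))
    if ov>.35:
        p,f=fit(m,parts,g,z,T,k,turn=False); print("  fit",p[:2].round(4),round(f,3)," in tool",(tw(s)[:3,:3].T@np.r_[p[:2]-g,0]).round(4))
t=np.load("tray.npy")
E
python3 t4.py 0.2007 hat_up
python3 - <<'E'
from h import *
t=np.load("tray.npy"); a=t[2]; R=np.array([[np.cos(a),-np.sin(a)],[np.sin(a),np.cos(a)]])
print(t[:2]+R@[0,.008]); plan([*(t[:2]+R@[0,.008]),.3237],a)
E
```

```text
6.875 [ 0.49140412 -0.05523116  0.32590922] [ 0.23159105 -1.04629309 -1.27528161]
hat_up 0.81 0.0
hat_up 0.59 0.77
  fit [ 0.4929 -0.0538] 0.224  in tool [0.0017 0.0011 0.    ]
hat_down 0.72 0.0
hat_white 0.63 0.0
[0.58120722 0.2817914 ]
shift [ 0.3484  0.0159 -0.0016] norm 0.349 turn z deg 0.2 tilt [-2.5e-03  3.0e-04 -1.0e+00]
```

Request:
{"name": "play_rows", "arguments": {
  "rows": [
    [50,0.056,0.003,0,0,0,0],
    [50,0.056,0.003,0,0,0,0],
    [50,0.056,0.003,0,0,0,0],
    [50,0.056,0.003,0,0,0,0],
    [50,0.056,0.003,0,0,0,0],
    [50,0,0,0,0,0,0],
    [50,0,0,0,0,0,0]
  ]
}}

```text
clock: 7.95
tool_pos: [0.5655, 0.2145, 0.3216]
eef_rot: [0.78, 0.626, -0.002, -0.0]
contact_force: [-0.6, 0.1, -1.0]
opening: 0.615
finger_force: 25.0
```

```bash
cat > t5.py <<'E'
from h import *
s=st(); print(s["clock"],s["tool_pos"])
im=cams.snapshot("wrist"); T=wfc("wrist",s); np.savez("w4.npz",im=im,T=T); k=K("wrist"); t=np.load("tray.npy")
TR=TRAY[:3]+[box(32,38,-52,82,0,22),box(-38,-32,-10,82,0,22)]
mk=finder.regions_of("wrist","tray")[0]["mask"]
R2=lambda a:np.array([[np.cos(a),-np.sin(a)],[np.sin(a),np.cos(a)]])
hf=t[:2]+R2(t[2])@[0,.0535]
ign=(render(DOWN,[*hf,0],.008,T,k)>0)|(render([cyl(30,-50,70),cyl(30,70,150)],[*s["tool_pos"][:2],0],s["tool_pos"][2]-.2007,T,k)>0)
yy,xx=np.mgrid[:384,:512]; G=render(TR,t,0,T,k)>.5
ign=cv2.dilate(ign.astype(np.uint8),np.ones((9,9)))>0
ign|=yy>215   # fingers, hat held
p,c=fit(mk,TR,t,0,T,k,ign); print("tray",p,c,(G&mk&~ign).sum(),(G&~ign).sum())
o=im.copy()
for m,col in((render(TR,p,0,T,k)>.5,(255,0,0)),(render(DOWN,[*(p[:2]+R2(p[2])@[0,.054]),0],.008,T,k)>.5,(255,0,255)),(mk,(0,255,0))):
    cs,_=cv2.findContours(m.astype(np.uint8),cv2.RETR_EXTERNAL,cv2.CHAIN_APPROX_NONE); cv2.drawContours(o,cs,-1,col,1)
save("pics/w4.png",cv2.resize(o,(768,576),interpolation=cv2.INTER_NEAREST)); np.save("tray2.npy",p)
E
python3 t5.py
```

```text
7.95 [0.56553239 0.21445022 0.32157992]
tray [ 0.58156939  0.27937894 -0.22768618] 0.034457996314831416 10468 10943
```

View pics/w4.png

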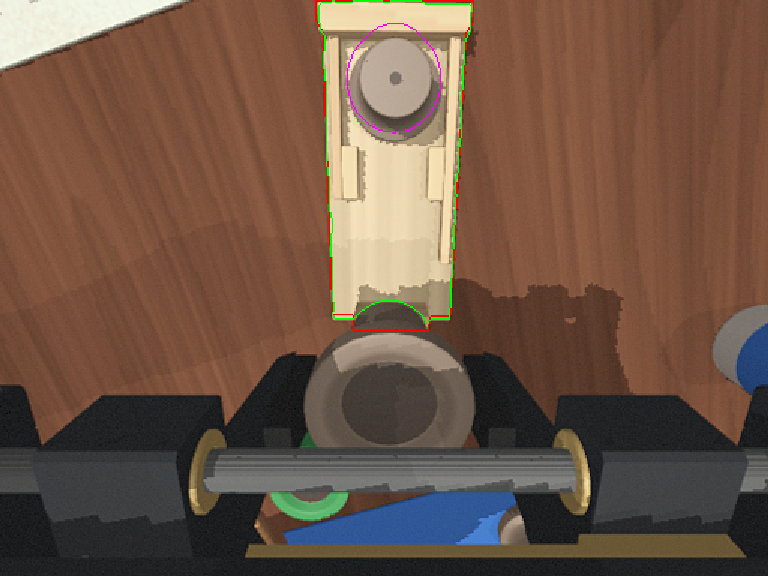

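The board lies from (395,5) to (390,320), hat_first is at (395,80), and the held hat is at (390,390). The hat_first overlay suggests the board's y is off by a few mm here, because the far strip is cut by the picture edge. I refine with corners read from the picture.

Run:
```python
from h import *
from scipy.optimize import least_squares
d=np.load("w4.npz"); T=d["T"]; k=K("wrist"); f,cx,cy=k; W=np.linalg.inv(T)
R2=lambda a:np.array([[np.cos(a),-np.sin(a)],[np.sin(a),np.cos(a)]])
pts=[((358,147),(-22,22,22)),((359,198),(-22,-10,22)),((428,147),(22,22,22)),((428,199),(22,-10,22)),((440,263),(32,-52,22)),((321,37),(-43,82,30)),((470,36),(43,82,30)),((333,320),(-43,-98,8)),((452,317),(43,-98,8))]
U=np.array([p[0] for p in pts])/1.5; X=np.array([p[1] for p in pts])/1000
def pr(v):
    q=np.c_[X[:,:2]@R2(v[2]).T+v[:2],X[:,2]+(v[3] if len(v)>3 else 0)]@W[:3,:3].T+W[:3,3]; return np.c_[cx+f*q[:,0]/q[:,2],cy+f*q[:,1]/q[:,2]]
for v0 in (np.load("tray2.npy"),np.r_[np.load("tray2.npy"),0]):
    o=least_squares(lambda v:(pr(v)-U).ravel(),v0,x_scale=.01,loss="soft_l1"); print(o.x.round(4)); print((pr(o.x)-U).round(1).tolist())
    if len(v0)==3: np.save("tray3.npy",o.x); p=o.x
a=d["im"].astype(int)
hole=np.zeros((384,512),bool); mk=finder.regions_of("wrist","tray")[0]["mask"]
hole[20:98,225:300]=~mk[20:98,225:300]
n,lab,stt,_=cv2.connectedComponentsWithStats(hole.astype(np.uint8)); hole=lab==1+np.argmax(stt[1:,4]); print(stt[1:])
h,c=fit(hole,DOWN,p[:2]+R2(p[2])@[0,.052],.008,T,k,turn=False); print(h,c,R2(p[2]).T@(h[:2]-p[:2])*1000)
for g in(p,np.load("tray.npy")): print(R2(g[2]).T@(np.array([.5936,.3264])-g[:2])*1000)
```

```text
[ 0.5813  0.2741 -0.2193]
[[-0.5, -0.2], [-0.4, 1.3], [0.8, -0.2], [-0.2, 0.7], [0.6, 0.9], [-3.5, -3.8], [1.3, -3.1], [0.3, 0.5], [-0.3, 2.6]]
[ 0.5815  0.2737 -0.2203 -0.0076]
[[0.5, 0.3], [0.4, 0.9], [0.5, 0.4], [-0.5, 0.3], [0.0, -0.5], [-1.6, -0.9], [0.1, -0.1], [1.4, -1.7], [-1.1, 0.5]]
[[ 233   25   62   69 3319]]
[0.59325514 0.32594662 0.        ] 0.044995835031813265 [ 0.41313387 53.17385974]
[ 0.65111469 53.69139391]
[ 2.29604025 54.24107126]
```

```bash
cat >> h.py <<'E'
R2=lambda a:np.array([[np.cos(a),-np.sin(a)],[np.sin(a),np.cos(a)]])
def tp(x,y):
    t=np.load("tray3.npy"); return t[:2]+R2(t[2])@[x/1000,y/1000]
def rep():
    t=np.load("tray3.npy"); s=st(); print(s["clock"],"tcp in tray mm",(R2(t[2]).T@(np.array(s["tool_pos"][:2])-t[:2])*1000).round(1),"z",round(s["tool_pos"][2],4),"F",np.round(s["contact_force"],1))
E
python3 - <<'E'
from h import *
rep(); plan([*tp(-.5,3.3),.33],np.load("tray3.npy")[2])
E
```

```text
8.1 tcp in tray mm [ -1.6 -62.9] z 0.3227 F [-0.6 -0.9 -2.2]
shift [ 0.0662  0.001  -0.0074] norm 0.067 turn z deg -0.1 tilt [-0.0013 -0.0016 -1.    ]
```

Request:
{"name": "play_rows", "arguments": {
  "rows": [
    [50,0.033,0.0005,0,0,0,0],
    [50,0.033,0.0005,0,0,0,0],
    [50,0,0,0,0,0,0],
    [50,0,0,0,0,0,0],
    [50,0,0,0.015,0,0,0],
    [50,0,0,0.015,0,0,0],
    [50,0,0,0,0,0,0]
  ]
}}

```text
clock: 8.98
tool_pos: [0.5806, 0.2785, 0.2911]
eef_rot: [0.78, 0.626, -0.002, -0.0]
contact_force: [0.1, -0.3, -1.0]
opening: 0.616
finger_force: 25.0
```

```bash
python3 - <<'E'
from h import *
rep(); plan([*tp(-.5,3.3),.22],np.load("tray3.npy")[2])
E
python3 t4.py 0.2007 hat_up
```

```text
8.975 tcp in tray mm [-1.6  4.1] z 0.2911 F [ 0.1 -0.3 -1. ]
shift [-0.0006  0.0013  0.0711] norm 0.071 turn z deg 0.0 tilt [-0.0039 -0.0018 -1.    ]
8.975 [0.58062959 0.27850395 0.29110074] [ 0.10610697 -0.27635436 -1.02536756]
hat_up 0.65 0.79
  fit [0.5806 0.2795] 0.239  in tool [ 0.001  -0.0003 -0.    ]
hat_up 0.47 0.0
hat_down 0.33 0.0
```

Request:
{"name": "play_rows", "arguments": {
  "rows": [
    [50,0,0.0013,0.02,0,0,0],
    [50,0,0,0.02,0,0,0],
    [50,0,0,0.02,0,0,0],
    [50,0,0,0.011,0,0,0],
    [50,0,0,0,0,0,0]
  ]
}}

```text
clock: 9.8
tool_pos: [0.5823, 0.2788, 0.2209]
eef_rot: [0.78, 0.626, -0.001, -0.0]
contact_force: [0.4, 0.7, -1.8]
opening: 0.62
finger_force: 25.0
```

Request:
{"name": "play_rows", "arguments": {
  "rows": [
    [50,0,0,0.003,0,0,0],
    [50,0,0,0.003,0,0,0],
    [50,0,0,0.002,0,0,0],
    [50,0,0,0.001,0,0,0],
    [50,0,0,0,0,0,0]
  ]
}}

```text
clock: 10.42
tool_pos: [0.5827, 0.279, 0.2132]
eef_rot: [0.78, 0.626, 0.0, -0.0]
contact_force: [-0.0, -0.3, -1.5]
opening: 0.617
finger_force: 25.0
```

Run:
```python
from h import *
rep()
```

```text
10.425 tcp in tray mm [0.3 5. ] z 0.2132 F [-0.  -0.3 -1.5]
```

Request:
{"name": "play_rows", "arguments": {
  "rows": [
    [50,-0.001,0,0.001,0,0,0],
    [50,0,0,0.001,0,0,0],
    [50,0,0,0.001,0,0,0],
    [50,0,0,0.0005,0,0,0],
    [50,0,0,0,0,0,0]
  ]
}}

```text
clock: 11.05
tool_pos: [0.5824, 0.278, 0.2097]
eef_rot: [0.78, 0.626, -0.0, -0.0]
contact_force: [0.0, 0.8, -1.2]
opening: 0.615
finger_force: 25.0
```

Request:
{"name": "play_rows", "arguments": {
  "rows": [
    [50,0,0,0.0005,0,0,0],
    [50,0,0,0.0005,0,0,0],
    [50,0,0,0,0,0,0]
  ]
}}

```text
clock: 11.42
tool_pos: [0.5825, 0.278, 0.2089]
eef_rot: [0.78, 0.626, 0.0, -0.0]
contact_force: [-0.2, 0.1, -0.6]
opening: 0.619
finger_force: 25.0
```

Request:
{"name": "play_rows", "arguments": {
  "rows": [
    [50,0,0,0.0006,0,0,0],
    [50,0,0,0,0,0,0],
    [66,0,0,0,0,0,0],
    [70,0,0,0,0,0,0],
    [76,0,0,0,0,0,0],
    [80,0,0,0,0,0,0]
  ]
}}

```text
clock: 12.18
tool_pos: [0.5825, 0.2779, 0.208]
eef_rot: [0.78, 0.626, -0.0, 0.0]
contact_force: [-1.1, 0.6, -0.4]
opening: 0.798
finger_force: 0.0
```

Request:
{"name": "play_rows", "arguments": {
  "rows": [
    [82,0,0,-0.01,0,0,0],
    [82,0,0,-0.03,0,0,0],
    [90,0,0,-0.04,0,0,0],
    [100,0,0,-0.04,0,0,0],
    [100,0,0,0,0,0,0],
    [100,0,0,0,0,0,0]
  ]
}}

```text
clock: 12.92
tool_pos: [0.5821, 0.2779, 0.3281]
eef_rot: [0.78, 0.626, -0.0, -0.0]
contact_force: [0.4, 0.0, 0.3]
opening: 1.002
finger_force: 0.0
```

Run:
```python
from h import *
rep(); s=st()
im=cams.snapshot("wrist"); T=wfc("wrist",s); np.savez("w5.npz",im=im,T=T); k=K("wrist"); t=np.load("tray3.npy")
for l in("hat_up","hat_down"):
  for q in finder.regions_of("wrist",l):
    m=q["mask"]; G=render(UP,[*tp(0,6),0],.008,T,k)>.5; ov=(G&m).sum()/(G|m).sum(); print(l,q["score"],ov)
    if ov>.4: h,c=fit(m,UP,tp(0,6),.008,T,k,turn=False); print(h,c,R2(t[2]).T@(h[:2]-t[:2])*1000)
h=np.load("hats.npz")["hat_down"]; plan([*h,.33],t[2])
```

```text
12.925 tcp in tray mm [-0.   3.9] z 0.3281 F [0.4 0.  0.3]
hat_up 0.9 0.0
hat_up 0.8 0.9608817137534927
[0.58320025 0.27988624 0.        ] 0.038460954981605795 [0.61798377 6.02921011]
shift [-0.2977  0.1193 -0.003 ] norm 0.321 turn z deg 0.0 tilt [-0.0024 -0.001  -1.    ]
```

Request:
{"name": "play_rows", "arguments": {
  "rows": [
    [100,-0.0496,0.0199,0,0,0,0],
    [100,-0.0496,0.0199,0,0,0,0],
    [100,-0.0496,0.0199,0,0,0,0],
    [100,-0.0496,0.0199,0,0,0,0],
    [100,-0.0496,0.0199,0,0,0,0],
    [100,-0.0496,0.0199,0,0,0,0],
    [100,0,0,0.03,0,0,0],
    [100,0,0,0,0,0,0]
  ]
}}

```text
clock: 14.08
tool_pos: [0.6332, -0.0387, 0.2953]
eef_rot: [0.78, 0.625, -0.002, -0.002]
contact_force: [0.5, 0.7, -0.3]
opening: 1.0
finger_force: 0.0
```

Run:
```python
from h import *
h=np.load("hats.npz")["hat_down"]; plan([*h,.192],np.load("tray3.npy")[2])
```

```text
shift [0.0003 0.0013 0.1033] norm 0.103 turn z deg -0.0 tilt [-6.5e-03  8.0e-04 -1.0e+00]
```

Request:
{"name": "play_rows", "arguments": {
  "rows": [
    [100,0,0.001,0.035,0,0,0],
    [100,0,0,0.035,0,0,0],
    [100,0,0,0.024,0,0,0],
    [100,0,0,0.009,0,0,0],
    [100,0,0,0,0,0,0],
    [100,0,0,0,0,0,0]
  ]
}}

```text
clock: 14.82
tool_pos: [0.6361, -0.0384, 0.1964]
eef_rot: [0.78, 0.626, 0.001, 0.001]
contact_force: [0.5, -0.2, 0.4]
opening: 1.001
finger_force: 0.0
```

Request:
{"name": "play_rows", "arguments": {
  "rows": [
    [60,0,0,0,0,0,0],
    [45,0,0,0,0,0,0],
    [30,0,0,0,0,0,0],
    [30,0,0,0,0,0,0],
    [30,0,0,0,0,0,0],
    [30,0,0,0,0,0,0]
  ]
}}

```text
clock: 15.58
tool_pos: [0.6354, -0.0386, 0.195]
eef_rot: [0.78, 0.626, -0.0, -0.0]
contact_force: [-0.6, -0.2, -0.0]
opening: 0.402
finger_force: 25.0
```

Request:
{"name": "play_rows", "arguments": {
  "rows": [
    [30,0,0,-0.01,0,0,0],
    [30,0,0,-0.03,0,0,0],
    [30,0,0,-0.04,0,0,0],
    [30,0,0,-0.02,0,0,0],
    [30,0,0,0,0,0,0]
  ]
}}

```text
clock: 16.2
tool_pos: [0.6361, -0.0387, 0.2972]
eef_rot: [0.78, 0.626, 0.002, 0.001]
contact_force: [0.0, 0.1, -1.2]
opening: 0.404
finger_force: 25.0
```

```bash
python3 - <<'E'
from h import *
rep(); plan([*tp(0,-66),.29],np.load("tray3.npy")[2])
E
python3 t4.py .192 hat_down
```

```text
16.2 tcp in tray mm [ 121.5 -293.5] z 0.2972 F [ 0.   0.1 -1.2]
shift [ 0.2275 -0.1214  0.0069] norm 0.258 turn z deg 0.0 tilt [ 4.e-03 -1.e-04 -1.e+00]
16.2 [ 0.63608839 -0.03874697  0.29715742] [ 0.00812676  0.1081212  -1.24228642]
hat_up 0.64 0.0
hat_down 0.92 0.77
  fit [ 0.6374 -0.0377] 0.27  in tool [0.0013 0.001  0.    ]
hat_white 0.57 0.0
```

Request:
{"name": "play_rows", "arguments": {
  "rows": [
    [30,0.0455,-0.0243,0,0,0,0],
    [30,0.0455,-0.0243,0,0,0,0],
    [30,0.0455,-0.0243,0,0,0,0],
    [30,0.0455,-0.0243,0,0,0,0],
    [30,0.0455,-0.0243,0,0,0,0],
    [30,0,0,0,0,0,0],
    [30,0,0,0,0,0,0]
  ]
}}

```text
clock: 17.27
tool_pos: [0.5661, 0.2092, 0.2943]
eef_rot: [0.78, 0.626, -0.001, 0.0]
contact_force: [-0.1, 1.0, -0.8]
opening: 0.396
finger_force: 25.0
```

Run:
```python
from h import *
rep(); plan([*tp(0,-62),.235],np.load("tray3.npy")[2])
```

```text
17.275 tcp in tray mm [ -0.7 -66.7] z 0.2943 F [-0.1  1.  -0.8]
shift [0.0048 0.0007 0.0593] norm 0.059 turn z deg 0.0 tilt [-0.0011 -0.0016 -1.    ]
```

Request:
{"name": "play_rows", "arguments": {
  "rows": [
    [30,0.002,0.0007,0.02,0,0,0],
    [30,0.002,0,0.02,0,0,0],
    [30,0,0,0.018,0,0,0],
    [30,0,0,0,0,0,0],
    [30,0.005,0,0,0,0,0],
    [30,0.0045,0,0,0,0,0],
    [30,0,0,0,0,0,0],
    [30,0,0,0,0,0,0]
  ]
}}

```text
clock: 18.27
tool_pos: [0.5699, 0.2229, 0.2375]
eef_rot: [0.78, 0.626, 0.0, 0.0]
contact_force: [0.1, -0.2, -1.6]
opening: 0.4
finger_force: 25.0
```

Run:
```python
from h import *
rep(); plan([*tp(0,-52.5),.205],np.load("tray3.npy")[2])
```

```text
18.275 tcp in tray mm [ -0.  -52.5] z 0.2375 F [ 0.1 -0.2 -1.6]
shift [-0.     -0.      0.0325] norm 0.032 turn z deg 0.1 tilt [ 6.e-04  2.e-04 -1.e+00]
```

Request:
{"name": "play_rows", "arguments": {
  "rows": [
    [30,0,0,0.01,0,0,0],
    [30,0,0,0.01,0,0,0],
    [30,0,0,0.008,0,0,0],
    [30,0,0,0.004,0,0,0],
    [30,0,0,0,0,0,0]
  ]
}}

```text
clock: 18.9
tool_pos: [0.5697, 0.2227, 0.2047]
eef_rot: [0.78, 0.626, -0.0, -0.0]
contact_force: [-0.9, -0.0, -1.1]
opening: 0.401
finger_force: 25.0
```

Request:
{"name": "play_rows", "arguments": {
  "rows": [
    [30,0.003,0,0,0,0,0],
    [30,0.003,0,0,0,0,0],
    [30,0.002,0,0,0,0,0],
    [30,0,0,0.002,0,0,0],
    [30,0,0,0,0,0,0]
  ]
}}

```text
clock: 19.52
tool_pos: [0.5714, 0.2305, 0.2029]
eef_rot: [0.78, 0.626, -0.0, -0.0]
contact_force: [0.5, -0.3, -1.1]
opening: 0.399
finger_force: 25.0
```

Run:
```python
from h import *
rep()
```

```text
19.525 tcp in tray mm [ -0.1 -44.7] z 0.2029 F [ 0.5 -0.3 -1.1]
```

Request:
{"name": "play_rows", "arguments": {
  "rows": [
    [30,0.0005,0,0.001,0,0,0],
    [30,0,0,0.001,0,0,0],
    [30,0,0,0.0006,0,0,0],
    [30,0,0,0.0006,0,0,0],
    [30,0,0,0,0,0,0]
  ]
}}

```text
clock: 20.15
tool_pos: [0.5717, 0.2311, 0.2]
eef_rot: [0.78, 0.626, 0.0, -0.0]
contact_force: [-0.8, 0.4, 1.0]
opening: 0.401
finger_force: 25.0
```

Contact force is rising, so the hat is down. I release it.

Request:
{"name": "play_rows", "arguments": {
  "rows": [
    [30,0,0,0.0003,0,0,0],
    [44,0,0,0,0,0,0],
    [50,0,0,0,0,0,0],
    [60,0,0,0,0,0,0],
    [70,0,0,-0.005,0,0,0],
    [70,0,0,-0.02,0,0,0],
    [80,0,0,-0.05,0,0,0],
    [100,0,0,-0.05,0,0,0]
  ]
}}

```text
clock: 21.15
tool_pos: [0.5716, 0.231, 0.3272]
eef_rot: [0.78, 0.626, 0.0, 0.0]
contact_force: [-0.0, 0.6, -0.7]
opening: 0.889
finger_force: 0.0
```

Request:
{"name": "play_rows", "arguments": {
  "rows": [
    [100,-0.01,0,0,0,0,0],
    [100,0,0,0,0,0,0],
    [100,0,0,0,0,0,0]
  ]
}}

```text
clock: 21.52
tool_pos: [0.5689, 0.2213, 0.3237]
eef_rot: [0.78, 0.626, -0.001, -0.001]
contact_force: [0.7, 0.8, -0.5]
opening: 0.997
finger_force: 0.0
```

```bash
cat > t6.py <<'E'
from h import *
rep(); s=st(); im=cams.snapshot("wrist"); T=wfc("wrist",s); np.savez("w6.npz",im=im,T=T); k=K("wrist"); t=np.load("tray3.npy")
for y,parts,ls in((54,DOWN,["hat_first","hat_down"]),(6,UP,["hat_up"]),(-43,DOWN,["hat_down","hat_first"])):
  for l in ls:
   for q in finder.regions_of("wrist",l):
    m=q["mask"]; G=render(parts,[*tp(0,y),0],.008,T,k)>.5; ov=(G&m).sum()/(G|m).sum()
    if ov>.4: h,c=fit(m,parts,tp(0,y),.008,T,k,turn=False); print(y,l,round(ov,2),"cost",round(c,3),(R2(t[2]).T@(h[:2]-t[:2])*1000).round(1))
E
python3 t6.py
python3 - <<'E'
from h import *
plan([.53,-.36,.36],0.3)
E
```

```text
21.525 tcp in tray mm [ -0.6 -54.2] z 0.3237 F [ 0.7  0.8 -0.5]
54 hat_first 0.9 cost 0.108 [ 0.3 53.7]
6 hat_up 0.95 cost 0.045 [0.4 5.4]
shift [-0.5762  0.0874 -0.0357] norm 0.584 turn z deg -29.7 tilt [-8.e-04 -3.e-04 -1.e+00]
```

Request:
{"name": "play_rows", "arguments": {
  "rows": [
    [100,-0.0545,0.0097,-0.003,0,0,0],
    [100,-0.0545,0.0097,-0.003,0,0,0],
    [100,-0.0545,0.0097,-0.003,0,0,0],
    [100,-0.0545,0.0097,-0.003,0,0,0],
    [100,-0.0545,0.0097,-0.003,0,0,0],
    [100,-0.0545,0.0097,-0.003,0,0,0],
    [100,-0.0545,0.0097,-0.003,0,0,0],
    [100,-0.0545,0.0097,-0.003,0,0,0]
  ]
}}

```text
clock: 22.82
tool_pos: [0.5506, -0.2229, 0.3486]
eef_rot: [0.78, 0.626, 0.0, -0.0]
contact_force: [0.1, -0.8, -0.7]
opening: 1.001
finger_force: 0.0
```

Request:
{"name": "play_rows", "arguments": {
  "rows": [
    [100,-0.0545,0.0097,-0.003,0,0,0],
    [100,-0.0545,0.0097,-0.003,0,0,0],
    [100,-0.0545,0.0097,-0.003,0,0,0],
    [100,0,0,0,0,0,0],
    [100,0,0,0,0,0,0]
  ]
}}

```text
clock: 23.45
tool_pos: [0.5437, -0.3864, 0.357]
eef_rot: [0.78, 0.626, 0.0, -0.001]
contact_force: [-0.0, 1.6, 0.1]
opening: 0.998
finger_force: 0.0
```

```bash
cat > t7.py <<'E'
from h import *
for c in("side","scene"):
    cams.snapshot(c); T=wfc(c); k=K(c); t=np.load("tray3.npy")
    for l in("hat_down","hat_up","hat_first"):
        for q in finder.spot_in(c,l)[:4]:
            p=(T@np.r_[q["at"],1])[:3]; pt=R2(t[2]).T@(p[:2]-t[:2])*1000
            if abs(pt).max()<110: print(c,l,round(q["score"],2),pt.round(1),p[2].round(3))
s=st(); print(s["clock"],s["tool_pos"],s["q"])
im=cams.snapshot("wrist"); T=wfc("wrist",s); k=K("wrist"); o=im.copy(); np.savez("w7.npz",im=im,T=T)
m=finder.regions_of("wrist","wedge")[0]; print(m["score"],m["mask"].sum()); m=m["mask"]
yy,xx=np.nonzero(m); c0=ray("wrist",(xx.mean(),yy.mean()),.015,s)
best=min((fit(m,WEDGE,[*c0[:2],a],0,T,k) for a in np.arange(0,6.28,.785)),key=lambda q:q[1]); print(best); p=best[0]; np.save("wedge.npy",p)
g=p[:2]+R2(p[2])@[-.0725,.0042]; print("grip",g)
cs,_=cv2.findContours((render(WEDGE,p,0,T,k)>.5).astype(np.uint8),cv2.RETR_EXTERNAL,cv2.CHAIN_APPROX_NONE); cv2.drawContours(o,cs,-1,(0,255,0),1)
cv2.circle(o,tuple(int(v) for v in proj("wrist",[*g,.03],s)),3,(0,0,255),-1)
save("pics/w7.png",cv2.resize(o,(768,576)))
plan([*g,.25],p[2]+np.pi/2)
E
python3 t7.py
```

```text
side hat_down 0.57 [  1.8 -56.5] 0.048
side hat_down 0.54 [ -5.  -88.2] 0.017
side hat_first 0.38 [ 7.1 45.1] 0.062
scene hat_down 0.56 [ 11.9 -55.9] 0.039
scene hat_up 0.66 [10.6 -4.9] 0.065
scene hat_first 0.72 [13.  47.9] 0.038
23.85 [ 0.54397048 -0.38635292  0.35765277] [ 0.49187484  0.80051915  0.11027009  1.48170401 -0.10419636  0.86521888
  0.41905484]
0.6 3048
(array([ 0.56472075, -0.40901298,  0.13389979]), np.float64(0.05770804384746025))
grip [ 0.49230901 -0.41452933]
shift [-0.0383 -0.0442  0.1076] norm 0.122 turn z deg 69.8 tilt [-0.e+00  1.e-04 -1.e+00]
```

View pics/w7.png

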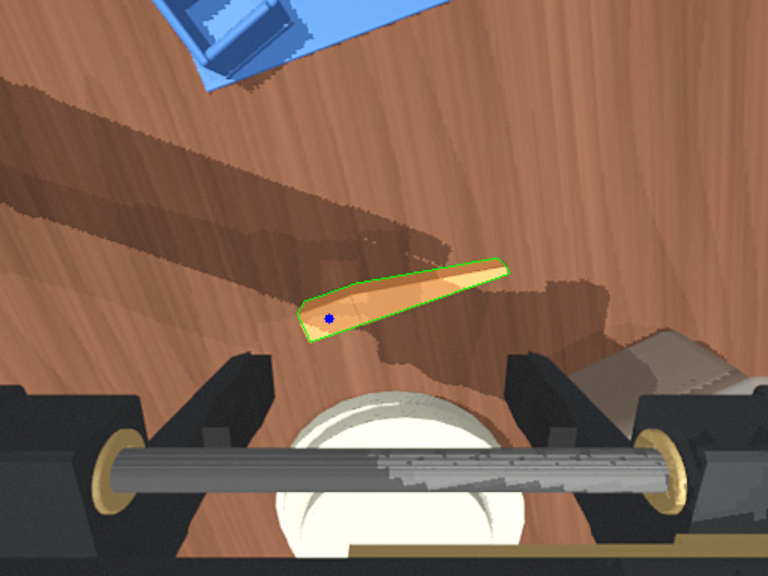

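The wedge fit is good: handle centre at (330,318), thin tip at (505,268), sloping face up in the image. I turn by 70° and partly close the gripper to stay clear of the plates at (400,480).

Request:
{"name": "play_rows", "arguments": {
  "rows": [
    [66,0,0,0.01,0,0,10],
    [66,0,0,0.01,0,0,10],
    [66,0,0,0.01,0,0,10],
    [66,0,0,0.01,0,0,10],
    [66,0,0,0.01,0,0,10],
    [66,0,0,0.01,0,0,10],
    [66,0,0,0.01,0,0,9.8],
    [66,0,0,0,0,0,0]
  ]
}}

```text
clock: 24.95
tool_pos: [0.5437, -0.3864, 0.2867]
eef_rot: [0.998, 0.068, -0.001, -0.001]
contact_force: [-0.3, 0.1, -0.2]
opening: 0.661
finger_force: 0.0
```

Run:
```python
from h import *
p=np.load("wedge.npy"); g=p[:2]+R2(p[2])@[-.0725,.0042]; print(st()["q"][6],tw()[:3,:3].round(2).tolist()); plan([*g,.172],p[2]+np.pi/2)
```

```text
-0.47928004569547744 [[0.99, 0.14, -0.0], [0.14, -0.99, 0.0], [-0.0, -0.0, -1.0]]
shift [-0.0546  0.021   0.1148] norm 0.129 turn z deg 0.1 tilt [-1.7e-03  9.0e-04 -1.0e+00]
```

Request:
{"name": "play_rows", "arguments": {
  "rows": [
    [66,-0.0546,0.021,0,0,0,0],
    [66,0,0,0,0,0,0],
    [66,0,0,0.05,0,0,0],
    [66,0,0,0.04,0,0,0],
    [66,0,0,0.02,0,0,0],
    [66,0,0,0,0,0,0],
    [66,0,0,0,0,0,0]
  ]
}}

```text
clock: 25.82
tool_pos: [0.493, -0.4158, 0.1792]
eef_rot: [0.998, 0.067, 0.001, 0.001]
contact_force: [-0.1, 0.5, 0.1]
opening: 0.661
finger_force: 0.0
```

Run:
```python
from h import *
p=np.load("wedge.npy"); g=p[:2]+R2(p[2])@[-.0725,.0042]; plan([*g,.172],p[2]+np.pi/2)
```

```text
shift [-0.0005 -0.0014  0.0072] norm 0.007 turn z deg 0.0 tilt [ 0.002 -0.002 -1.   ]
```

Request:
{"name": "play_rows", "arguments": {
  "rows": [
    [66,-0.0005,-0.0014,0.0065,0,0,0],
    [66,0,0,0,0,0,0],
    [40,0,0,0,0,0,0],
    [20,0,0,0,0,0,0],
    [20,0,0,0,0,0,0],
    [20,0,0,0,0,0,0],
    [20,0,0,0,0,0,0]
  ],
  "grip_force": 50
}}

```text
clock: 26.7
tool_pos: [0.4917, -0.4139, 0.1712]
eef_rot: [0.998, 0.067, 0.0, 0.0]
contact_force: [0.3, 0.9, 1.2]
opening: 0.283
finger_force: 50.0
```

Run:
```python
from h import *
s=st(); print(s["opening"]*88,s["finger_force"]); rep(); t=np.load("tray3.npy"); p=np.load("wedge.npy"); T=tw(s)
# wedge in tool: yaw aligned by the pads, y centred by them
gx=(R2(p[2]).T@(np.array(s["tool_pos"][:2])-p[:2]))*1000; print("tcp in wedge",gx,"z",s["tool_pos"][2])
```

```text
24.934393768646775 49.96503509581089
26.7 tcp in tray mm [  62.2 -691.1] z 0.1712 F [0.3 0.9 1.2]
tcp in wedge [-73.00476666   4.88914381] z 0.1711639964394252
```

Request:
{"name": "play_rows", "arguments": {
  "rows": [
    [20,0,0,-0.02,0,0,0],
    [20,0,0,-0.05,0,0,0],
    [20,0,0,-0.055,0,0,0],
    [20,0,0,-0.055,0,0,0],
    [20,0,0,0,0,0,0]
  ]
}}

```text
clock: 27.32
tool_pos: [0.4923, -0.4153, 0.3572]
eef_rot: [0.998, 0.067, 0.004, 0.004]
contact_force: [0.6, -0.3, -1.8]
opening: 0.286
finger_force: 50.0
```

Run:
```python
from h import *
rep(); plan([*tp(-110,-100),.36],np.load("tray3.npy")[2]+np.pi/2); print(st()["opening"])
```

```text
27.325 tcp in tray mm [  63.1 -692.3] z 0.3572 F [ 0.6 -0.3 -1.8]
shift [ 0.0424 -0.6155 -0.0076] norm 0.617 turn z deg 20.2 tilt [ 0.0078 -0.0072 -0.9999]
0.28607672547675084
```

Request:
{"name": "play_rows", "arguments": {
  "rows": [
    [20,0.0039,-0.056,0,0,0,0],
    [20,0.0039,-0.056,0,0,0,0],
    [20,0.0039,-0.056,0,0,0,0],
    [20,0.0039,-0.056,0,0,0,0],
    [20,0.0039,-0.056,0,0,0,0],
    [20,0.0039,-0.056,0,0,0,0],
    [20,0.0039,-0.056,0,0,0,0],
    [20,0.0039,-0.056,0,0,0,0]
  ]
}}

```text
clock: 28.32
tool_pos: [0.462, 0.0362, 0.3509]
eef_rot: [0.998, 0.067, -0.001, -0.0]
contact_force: [1.4, 0.7, -0.9]
opening: 0.284
finger_force: 50.0
```

Request:
{"name": "play_rows", "arguments": {
  "rows": [
    [20,0.0039,-0.056,0,0,0,0],
    [20,0.0039,-0.056,0,0,0,0],
    [20,0.0039,-0.056,0,0,0,0],
    [20,0,0,0,0,0,10.1],
    [20,0,0,0,0,0,10.1],
    [20,0,0,0,0,0,0],
    [20,0,0,0,0,0,0]
  ]
}}

```text
clock: 29.2
tool_pos: [0.4516, 0.2023, 0.351]
eef_rot: [0.994, -0.108, -0.0, 0.0]
contact_force: [0.4, -0.5, -0.9]
opening: 0.281
finger_force: 50.0
```

```bash
cat t6.py > t8.py
cat >> t8.py <<'E'
o=im.copy(); p=None
tr=render([box(-25,25,-98,-83,8,38)],t,0,T,k)>.5
cs,_=cv2.findContours(tr.astype(np.uint8),cv2.RETR_EXTERNAL,cv2.CHAIN_APPROX_NONE); cv2.drawContours(o,cs,-1,(0,255,0),1)
for y,c in((-38,(0,0,255)),(-44,(255,0,0))):
    m=render(DOWN,[*tp(0,y),0],.008,T,k)>.5
    cs,_=cv2.findContours(m.astype(np.uint8),cv2.RETR_EXTERNAL,cv2.CHAIN_APPROX_NONE); cv2.drawContours(o,cs,-1,c,1)
save("pics/w8.png",cv2.resize(o,(768,576)))
for l in("hat_first","hat_up","hat_down"): print(l,[(round(q["score"],2),np.argwhere(q["mask"]).mean(0).round()[::-1]) for q in finder.regions_of("wrist",l)])
plan([*tp(-190,-69.3),.2],t[2]+np.pi/2)
E
python3 t8.py
```

```text
29.2 tcp in tray mm [-110.9  -98.3] z 0.351 F [ 0.4 -0.5 -0.9]
54 hat_first 0.59 cost 0.692 [ 0. 52.]
6 hat_up 0.92 cost 0.033 [0.2 4. ]
-43 hat_down 0.92 cost 0.033 [  0.4 -44.7]
hat_first [(0.66, array([88., 67.]))]
hat_up [(0.95, array([369., 133.])), (0.94, array([139.,  63.]))]
hat_down [(0.59, array([205.,  68.]))]
shift [-0.0793 -0.029   0.1512] norm 0.173 turn z deg 0.1 tilt [ 0.e+00  2.e-04 -1.e+00]
```

View pics/w8.png

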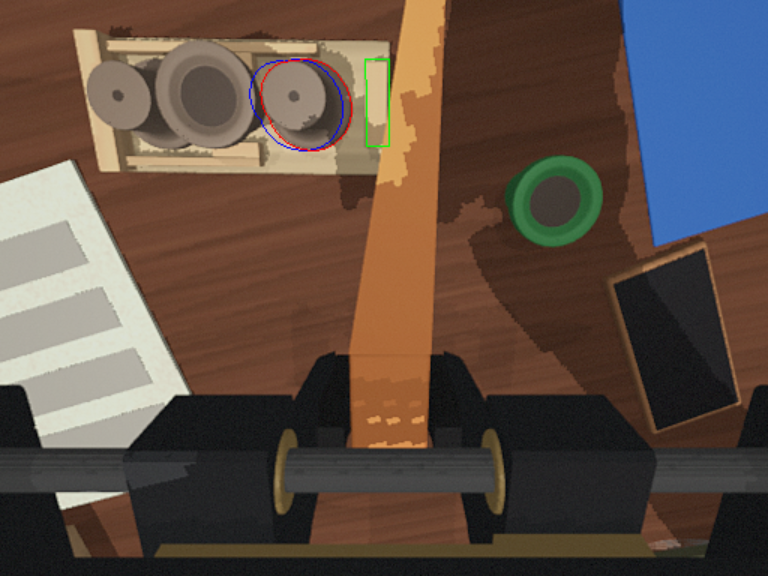

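All three hats are on the line (x within 0.5 mm): hat_up is at y +4.0 and hat_down at -44.7, with the stop overlay matching at (377,103). I bring the wedge in front of the bay.

Request:
{"name": "play_rows", "arguments": {
  "rows": [
    [20,-0.04,-0.0145,0,0,0,0],
    [20,-0.04,-0.0145,0,0,0,0],
    [20,0,0,0.05,0,0,0],
    [20,0,0,0.05,0,0,0],
    [20,0,0,0.045,0,0,0],
    [20,0,0,0,0,0,0],
    [20,0,0,0,0,0,0]
  ]
}}

```text
clock: 30.52
tool_pos: [0.3809, 0.2475, 0.2072]
eef_rot: [0.994, -0.11, 0.001, 0.0]
contact_force: [0.0, -0.2, -2.0]
opening: 0.284
finger_force: 50.0
```

Run:
```python
from h import *
rep(); plan([*tp(-190,-69.3),.1805],np.load("tray3.npy")[2]+np.pi/2)
```

```text
30.525 tcp in tray mm [-189.8  -69.6] z 0.2072 F [ 0.  -0.2 -2. ]
shift [-0.0003 -0.0003  0.0267] norm 0.027 turn z deg -0.0 tilt [ 1.9e-03 -7.0e-04 -1.0e+00]
```

Request:
{"name": "play_rows", "arguments": {
  "rows": [
    [20,0,0,0.013,0,0,0],
    [20,0,0,0.0125,0,0,0],
    [20,0,0,0,0,0,0],
    [20,0,0,0,0,0,0]
  ]
}}

```text
clock: 31.02
tool_pos: [0.3833, 0.2502, 0.1833]
eef_rot: [0.994, -0.109, -0.001, 0.002]
contact_force: [-0.1, -0.0, -0.8]
opening: 0.288
finger_force: 50.0
```

Run:
```python
from h import *
rep(); plan([*tp(-150,-69.3),.1805],np.load("tray3.npy")[2]+np.pi/2)
```

```text
31.025 tcp in tray mm [-188.   -66.5] z 0.1833 F [-0.1 -0.  -0.8]
shift [0.0381 0.0029 0.0027] norm 0.038 turn z deg 0.1 tilt [-0.0033 -0.003  -1.    ]
```

Request:
{"name": "play_rows", "arguments": {
  "rows": [
    [20,0.005,0.0015,0.001,0,0,0],
    [20,0.005,0.001,0.001,0,0,0],
    [20,0,0,0,0,0,0],
    [20,0,0,0,0,0,0]
  ]
}}

```text
clock: 31.52
tool_pos: [0.3923, 0.2454, 0.1807]
eef_rot: [0.994, -0.109, -0.002, 0.002]
contact_force: [-0.7, 0.7, -0.8]
opening: 0.284
finger_force: 50.0
```

Run:
```python
from h import *
rep(); plan([*tp(-150,-69.3),.1805],np.load("tray3.npy")[2]+np.pi/2)
```

```text
31.525 tcp in tray mm [-178.2  -69.2] z 0.1807 F [-0.7  0.7 -0.8]
shift [0.0282 0.0001 0.0001] norm 0.028 turn z deg 0.0 tilt [-0.0046 -0.0027 -1.    ]
```

Request:
{"name": "play_rows", "arguments": {
  "rows": [
    [20,0.009,0,0,0,0,0],
    [20,0.009,0,0,0,0,0],
    [20,0.009,0,0,0,0,0],
    [20,0,0,0,0,0,0],
    [20,0,0,0,0,0,0]
  ]
}}

```text
clock: 32.15
tool_pos: [0.4115, 0.2411, 0.1797]
eef_rot: [0.994, -0.106, -0.013, 0.001]
contact_force: [-16.0, 4.5, 2.4]
opening: 0.285
finger_force: 50.0
```

Run:
```python
from h import *
rep(); plan([*tp(-115,-69.8),.1795],np.load("tray3.npy")[2]+np.pi/2)
```

```text
32.15 tcp in tray mm [-158.5  -69.2] z 0.1797 F [-16.    4.5   2.4]
shift [ 0.0435  0.0009 -0.0008] norm 0.044 turn z deg 0.4 tilt [-0.0255  0.     -0.9997]
```

Request:
{"name": "play_rows", "arguments": {
  "rows": [
    [20,-0.01,0,-0.0005,0,0,0],
    [20,-0.008,-0.002,0,0,0,0],
    [20,0,0,0,0,0,0],
    [20,0,0,0,0,0,0]
  ]
}}

```text
clock: 32.65
tool_pos: [0.4024, 0.2453, 0.1813]
eef_rot: [0.994, -0.109, -0.001, 0.002]
contact_force: [-0.2, 0.0, -0.1]
opening: 0.283
finger_force: 50.0
```

Run:
```python
from h import *
rep(); plan([*tp(-150,-67.6),.1805],np.load("tray3.npy")[2]+np.pi/2)
for c in("side","scene"):
    im=cams.snapshot(c); T=wfc(c); k=K(c); q=finder.regions_of(c,"wedge"); print(c,[round(x["score"],2) for x in q])
    if q: print(fit(q[0]["mask"],WEDGE,[*tp(-95,-73),np.load("tray3.npy")[2]],.009,T,k))
    u=proj(c,[*tp(-25,-75),.02]).astype(int); print(u)
    cr=im[u[1]-25:u[1]+25,u[0]-35:u[0]+35]; save(f"pics/c_{c}.png",cv2.resize(cr,None,fx=8,fy=8,interpolation=cv2.INTER_CUBIC))
a=cv2.imread("pics/c_side.png"); b=cv2.imread("pics/c_scene.png"); cv2.imwrite("pics/c.png",cv2.resize(np.vstack([a,b]),None,fx=.75,fy=.75))
```

```text
32.65 tcp in tray mm [-168.3  -67.1] z 0.1813 F [-0.2  0.  -0.1]
shift [0.0183 0.0005 0.0008] norm 0.018 turn z deg 0.0 tilt [-0.0027 -0.0028 -1.    ]
side [0.78]
(array([ 0.47315628,  0.22245999, -0.19980916]), np.float64(0.40057636887608067))
[236 149]
scene [0.79]
(array([ 0.48015427,  0.2212147 , -0.29903563]), np.float64(0.35117196303808884))
[299 152]
```

View pics/c.png

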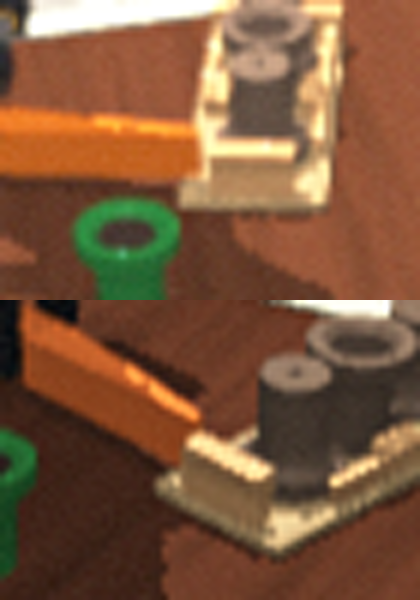

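The crops show the tip just short of the stop block's end at (205,155), so it had caught the block's corner. I am now 2 mm further out and advance gently.

Request:
{"name": "play_rows", "arguments": {
  "rows": [
    [20,0.005,0,0,0,0,0],
    [20,0.005,0,0,0,0,0],
    [20,0.004,0,0,0,0,0],
    [20,0,0,0,0,0,0]
  ]
}}

```text
clock: 33.35
tool_pos: [0.4157, 0.2423, 0.1811]
eef_rot: [0.994, -0.109, -0.002, 0.002]
contact_force: [-0.1, -0.5, -0.4]
opening: 0.282
finger_force: 50.0
```

Run:
```python
from h import *
rep()
```

```text
33.35 tcp in tray mm [-154.7  -67.1] z 0.1811 F [-0.1 -0.5 -0.4]
```

Request:
{"name": "play_rows", "arguments": {
  "rows": [
    [20,0.007,0,0,0,0,0],
    [20,0.007,0,0,0,0,0],
    [20,0.004,0.001,0,0,0,0],
    [20,0.004,0.001,0,0,0,0],
    [20,0,0,0,0,0,0]
  ]
}}

```text
clock: 33.98
tool_pos: [0.4367, 0.2359, 0.1811]
eef_rot: [0.994, -0.109, -0.002, 0.001]
contact_force: [-0.0, 0.9, -1.6]
opening: 0.28
finger_force: 50.0
```

Run:
```python
from h import *
rep()
```

```text
33.975 tcp in tray mm [-132.8  -68.8] z 0.1811 F [-0.   0.9 -1.6]
```

Request:
{"name": "play_rows", "arguments": {
  "rows": [
    [20,0.005,0.0005,0.0005,0,0,0],
    [20,0.005,0,0.0005,0,0,0],
    [20,0.005,0,0,0,0,0],
    [20,0.005,0,0,0,0,0],
    [20,0,0,0,0,0,0]
  ]
}}

```text
clock: 34.6
tool_pos: [0.4563, 0.2311, 0.18]
eef_rot: [0.994, -0.109, -0.001, 0.001]
contact_force: [0.9, 3.5, -2.2]
opening: 0.283
finger_force: 50.0
```

Run:
```python
from h import *
rep()
```

```text
34.6 tcp in tray mm [-112.6  -69.2] z 0.18 F [ 0.9  3.5 -2.2]
```

Request:
{"name": "play_rows", "arguments": {
  "rows": [
    [20,0.005,-0.0003,0,0,0,0],
    [20,0.005,0,0,0,0,0],
    [20,0.005,0,0,0,0,0],
    [20,0.003,0,0,0,0,0],
    [20,0,0,0,0,0,0]
  ]
}}

```text
clock: 35.22
tool_pos: [0.4738, 0.2273, 0.18]
eef_rot: [0.994, -0.109, -0.001, 0.001]
contact_force: [1.3, 5.4, -2.1]
opening: 0.284
finger_force: 50.0
```

Run:
```python
from h import *
rep()
```

```text
35.225 tcp in tray mm [-94.7 -69. ] z 0.18 F [ 1.3  5.4 -2.1]
```

Request:
{"name": "play_rows", "arguments": {
  "rows": [
    [20,0.004,-0.0005,0,0,0,0],
    [20,0.004,0,0,0,0,0],
    [20,0.003,0,0,0,0,0],
    [20,0,0,0,0,0,0]
  ]
}}

```text
clock: 35.72
tool_pos: [0.484, 0.2253, 0.1798]
eef_rot: [0.994, -0.109, -0.002, 0.002]
contact_force: [-2.3, 4.8, -2.9]
opening: 0.286
finger_force: 50.0
```

Request:
{"name": "play_rows", "arguments": {
  "rows": [
    [20,0.003,0,0,0,0,0],
    [20,0.002,0,0,0,0,0],
    [20,0,0,0,0,0,0]
  ]
}}

```text
clock: 36.1
tool_pos: [0.4888, 0.2243, 0.1798]
eef_rot: [0.994, -0.109, -0.002, 0.002]
contact_force: [-1.9, 4.5, -1.8]
opening: 0.288
finger_force: 50.0
```

Run:
```python
from h import *
rep()
```

```text
36.1 tcp in tray mm [-79.4 -68.8] z 0.1798 F [-1.9  4.5 -1.8]
```

Request:
{"name": "play_rows", "arguments": {
  "rows": [
    [20,0.002,0,0,0,0,0],
    [20,0.002,0,0,0,0,0],
    [20,0,0,0,0,0,0]
  ]
}}

```text
clock: 36.48
tool_pos: [0.4924, 0.2235, 0.1797]
eef_rot: [0.994, -0.109, -0.003, 0.002]
contact_force: [-2.6, 4.8, -1.5]
opening: 0.282
finger_force: 50.0
```

Request:
{"name": "play_rows", "arguments": {
  "rows": [
    [20,0.002,0,0,0,0,0],
    [20,0.0015,0,0,0,0,0],
    [20,0,0,0,0,0,0]
  ]
}}

```text
clock: 36.85
tool_pos: [0.4957, 0.2228, 0.1797]
eef_rot: [0.994, -0.109, -0.003, 0.002]
contact_force: [-2.0, 3.5, -1.1]
opening: 0.282
finger_force: 50.0
```

Run:
```python
from h import *
rep()
```

```text
36.85 tcp in tray mm [-72.4 -68.8] z 0.1797 F [-2.   3.5 -1.1]
```

Request:
{"name": "play_rows", "arguments": {
  "rows": [
    [20,0.002,0,0,0,0,0],
    [20,0.0015,0,0,0,0,0],
    [20,0,0,0,0,0,0]
  ]
}}

```text
clock: 37.22
tool_pos: [0.499, 0.222, 0.1796]
eef_rot: [0.994, -0.109, -0.003, 0.002]
contact_force: [-1.8, 4.6, -1.5]
opening: 0.281
finger_force: 50.0
```

Request:
{"name": "play_rows", "arguments": {
  "rows": [
    [20,0.002,0,0,0,0,0],
    [20,0,0,0,0,0,0]
  ]
}}

```text
clock: 37.48
tool_pos: [0.5003, 0.2218, 0.1795]
eef_rot: [0.994, -0.109, -0.004, 0.001]
contact_force: [-4.7, 5.0, -0.5]
opening: 0.288
finger_force: 50.0
```

Run:
```python
from h import *
rep()
```

```text
37.475 tcp in tray mm [-67.6 -68.7] z 0.1795 F [-4.7  5.  -0.5]
```

Request:
{"name": "play_rows", "arguments": {
  "rows": [
    [20,0.001,0,0,0,0,0],
    [20,0.001,0,0,0,0,0],
    [20,0,0,0,0,0,0]
  ]
}}

```text
clock: 37.85
tool_pos: [0.5013, 0.2215, 0.1794]
eef_rot: [0.994, -0.109, -0.005, 0.001]
contact_force: [-5.5, 6.3, 1.7]
opening: 0.285
finger_force: 50.0
```

Request:
{"name": "play_rows", "arguments": {
  "rows": [
    [20,0.001,0,0,0,0,0],
    [20,0.001,0,0,0,0,0],
    [20,0,0,0,0,0,0]
  ]
}}

```text
clock: 38.22
tool_pos: [0.5024, 0.2214, 0.1792]
eef_rot: [0.994, -0.109, -0.007, 0.001]
contact_force: [-8.8, 5.8, 2.9]
opening: 0.284
finger_force: 50.0
```

Run:
```python
from h import *
rep(); s=st(); im=cams.snapshot("wrist"); T=wfc("wrist",s); k=K("wrist"); t=np.load("tray3.npy")
for y,parts,ls in((54,DOWN,["hat_first","hat_down"]),(8,UP,["hat_up"]),(-38,DOWN,["hat_down","hat_first"])):
  for l in ls:
   for q in finder.regions_of("wrist",l):
    m=q["mask"]; G=render(parts,[*tp(0,y),0],.008,T,k)>.5; ov=(G&m).sum()/(G|m).sum()
    if ov>.4: h,c=fit(m,parts,tp(0,y),.008,T,k,turn=False); print(y,l,round(ov,2),"cost",round(c,3),(R2(t[2]).T@(h[:2]-t[:2])*1000).round(1))
```

```text
38.225 tcp in tray mm [-65.5 -68.7] z 0.1792 F [-8.8  5.8  2.9]
54 hat_first 0.43 cost 0.315 [-13.5  34.4]
8 hat_up 0.85 cost 0.147 [-0.1  9.3]
-38 hat_down 0.84 cost 0.038 [  2.9 -37.9]
```

Request:
{"name": "play_rows", "arguments": {
  "rows": [
    [20,0.001,0,0,0,0,0],
    [20,0.001,0,0,0,0,0],
    [20,0,0,0,0,0,0]
  ]
}}

```text
clock: 38.9
tool_pos: [0.5034, 0.2212, 0.1791]
eef_rot: [0.994, -0.109, -0.008, 0.001]
contact_force: [-10.5, 6.0, 3.7]
opening: 0.289
finger_force: 50.0
```

Request:
{"name": "play_rows", "arguments": {
  "rows": [
    [20,0.001,0,0,0,0,0],
    [20,0,0,0,0,0,0]
  ]
}}

```text
clock: 39.15
tool_pos: [0.5038, 0.221, 0.1791]
eef_rot: [0.994, -0.109, -0.009, 0.001]
contact_force: [-10.7, 7.0, 4.0]
opening: 0.286
finger_force: 50.0
```

Run:
```python
from h import *
rep()
```

```text
39.15 tcp in tray mm [-64.1 -68.7] z 0.1791 F [-10.7   7.    4. ]
```

Request:
{"name": "play_rows", "arguments": {
  "rows": [
    [20,0.001,-0.0003,0,0,0,0],
    [20,0.001,0,0,0,0,0],
    [20,0,0,0,0,0,0],
    [20,0,0,0,0,0,0]
  ]
}}

```text
clock: 39.65
tool_pos: [0.5048, 0.2209, 0.1791]
eef_rot: [0.994, -0.108, -0.01, 0.001]
contact_force: [-14.2, 6.2, 6.6]
opening: 0.285
finger_force: 50.0
```

Run:
```python
from h import *
rep()
```

```text
39.65 tcp in tray mm [-63.1 -68.6] z 0.1791 F [-14.2   6.2   6.6]
```

15 N reached and the row is tight, so I let go and retreat.

Request:
{"name": "play_rows", "arguments": {
  "rows": [
    [32,0,0,0,0,0,0],
    [40,0,0,0,0,0,0],
    [55,0,0,0,0,0,0],
    [60,0,0,0,0,0,0],
    [60,0,0,-0.01,0,0,0],
    [60,0,0,-0.04,0,0,0],
    [60,0,0,-0.05,0,0,0],
    [60,0,0,-0.05,0,0,0]
  ]
}}

```text
clock: 40.65
tool_pos: [0.5111, 0.22, 0.3319]
eef_rot: [0.994, -0.109, -0.002, 0.002]
contact_force: [0.8, 0.6, 0.4]
opening: 0.597
finger_force: 0.0
```

Request:
{"name": "play_rows", "arguments": {
  "rows": [
    [60,-0.02,0.02,-0.03,0,0,0],
    [60,0,0.03,-0.01,0,0,0],
    [60,0,0,0,0,0,0],
    [60,0,0,0,0,0,0]
  ]
}}

```text
clock: 41.15
tool_pos: [0.4812, 0.1766, 0.3701]
eef_rot: [0.994, -0.109, -0.002, 0.001]
contact_force: [-0.1, 0.1, 0.4]
opening: 0.599
finger_force: 0.0
```

```bash
cat > t9.py <<'E'
from h import *
rep(); s=st(); im=cams.snapshot("wrist"); T=wfc("wrist",s); k=K("wrist"); t=np.load("tray3.npy")
print("stop check")
for y,parts,ls in((54,DOWN,["hat_first","hat_down"]),(8,UP,["hat_up"]),(-38,DOWN,["hat_down","hat_first"])):
  for l in ls:
   for q in finder.regions_of("wrist",l):
    m=q["mask"]; G=render(parts,[*tp(0,y),0],.008,T,k)>.5; ov=(G&m).sum()/(G|m).sum()
    if ov>.4: h,c=fit(m,parts,tp(0,y),.008,T,k,turn=False); print(y,l,round(ov,2),"cost",round(c,3),(R2(t[2]).T@(h[:2]-t[:2])*1000).round(1))
for q in finder.regions_of("wrist","wedge")[:2]:
    h,c=fit(q["mask"],WEDGE,[*tp(5,-74),t[2]],.008,T,k); print("wedge",round(q["score"],2),round(c,3),(R2(t[2]).T@(h[:2]-t[:2])*1000).round(1),h[2]-t[2])
save("pics/w9.png",im)
E
python3 t9.py
```

```text
41.15 tcp in tray mm [ -76.5 -117. ] z 0.3701 F [-0.1  0.1  0.4]
stop check
54 hat_first 0.51 cost 0.946 [ 0.3 53.6]
8 hat_up 0.92 cost 0.087 [-0.1  7.9]
-38 hat_down 0.83 cost 0.064 [  3.3 -37.4]
wedge 0.86 0.084 [  6.  -74.2] -0.008616292619902932
wedge 0.65 1.306 [-10.9 -48.9] -0.18595471430514793
```

The row measures tight: hat_up is at y 7.9, hat_down at -37.4 and 3.3 mm off the line. The wedge is at x 6.0, y -74.2 and parallel to the stop, so I hand in.

```bash
python3 -c "
from h import *
print(r.finish_job())"
```

```text
the job is handed in; nothing more can be done
None
```

The job is handed in at about 42 s: the row measured tight in the last check (hat_up y +7.9 mm, hat_down y -37.4 mm), the wedge was in under a 15 N push and parallel to the stop. No verdict came back, and hat_first's final position wasn't measured clearly.

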